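# Stack the specimen cases for the archive

## Robot

A 7-joint arm with a two-finger parallel gripper is mounted at the origin on the work surface. World frame = base frame: x ahead of the robot, y to its left, z up, the work surface at z = 0. Lengths are in m, angles in rad, forces in N, time in s.
With the tool pointing down it reaches from about 0.425 to 0.875 m from the base axis. Payload 4.7 kg.
Tool frame: the origin (TCP) lies midway between the tips of the shut fingers; the grasp point (between the pads) lies 19 mm behind it; z points along the fingers, y is the direction in which the jaws open and shut (so a half turn about z gives the same grasp; the last joint's range is limited). The gripper opens to 87 mm and grips with 3 to 60 N. Pads are 19 mm wide; open, the fingers measure 117 mm over their backs; the gripper's body (75 mm by 190 mm) begins 51 mm behind the grasp point.
Start: joints at [0.014, 0.321, -0.07, 1.45, 0.023, 1.371, -0.057], TCP at [0.65, -0, 0.223] pointing down, gripper open.
Joint ranges: [-2.86, 2.86], [-0.3, 2.09], [-1.38, 1.24], [0.06, 2.45], [-1.56, 4.7], [0.09, 2.05], [-2.69, 2.69]. Speed limits (rad/s): [2.57, 2.57, 3.14, 3.14, 3.14, 3.14, 3.14].

## Interface

Orientations are given as a rotation vector (axis times angle).
In Python, from bench import ctrl, optics gives the robot as it stands. The module is installed in compiled form; this text tells all that it offers.
- The arm moves only by the tool step_arm, never from a script. Its argument "deltas" is a list of rows, each a list of 7 numbers: the turn, a rotation vector about the tool's x, y, z in degrees, then the shift along the tool's x, y, z in mm, then the finger opening in mm, from 0 to 87. A call has exactly 8 rows; each row is the pose to reach, as a shift and turn from the pose commanded when the call began, along the tool's axes at that moment; what a row does not reach only later rows make up. A row lasts 1/8 s, in which the tool goes at most 62.5 mm and 10.7 degrees, less where a joint would pass 70% of its speed; a pose out of reach is approached as far as the arm can. A call with a gripper value outside its range is refused whole. The fingers move at their own pace and stop on an object; "newtons" is the grip in N (left out, the last holds). Time passes only in rows, so rows that repeat a pose let the fingers close, or fill a call up. It gives the time, the measured TCP pose, the force and the opening at its end, in the units of the state.
- ctrl.get_state(): the state, without advancing time (a new reading comes with each control period).
- optics.get_image(name): name is "scene" or "side" or "wrist"; returns the picture (400x640x3 uint8, red, green, blue); there is no depth.
- optics.get_calibration(name): a dict with "K" (3x3 intrinsics, pixels), "R" (3x3) and "t" (3): a world point X has camera coordinates R X + t. Camera axes: x right, y down, z forward; pixel columns grow to the right and rows downward; lengths in m; the calibration is good to about 2 mm. A picture is of the moment at which its call begins: read the wrist's pose just before it. get_calibration takes no time and is no camera call; for the wrist camera it gives the pose at the moment of the call.
- ctrl.close_job(): hands the job in, once; it reports no verdict.
The state is a dict: "time": time; "joint_positions": joint angles; "qd": joint speeds; "joint_torque": joint torques, N m; "position": TCP position; "tool_rot": TCP orientation; "ft_force": force on the tool from outside, world axes, zero at the start; "torque": the same for the moment, N m; "grip_width": opening from 0.0 (shut) to 1.0 (fully open).
Only numpy, scipy, OpenCV 4.12 (cv2) and the standard library are available. Lean on these libraries where they do the work, as an engineer would, in place of code of your own. Each camera call takes 0.05 s, during which the arm holds its last target.

## Task

Clear the red-capped jar off the black specimen case and stand it upright on the free part of the pink mat. Then build a column on the black case, which stays where it is: first the thick blue case, then the green, then the thin orange one on top, each lid up with its edges flush with the case below. Set everything down rather than dropping it, and leave the other things on the bench where they are.

Things in the scene. Friction and masses are not known exactly. Their poses are not given: they have to be found in the camera images.
- base_case_center (a point): centre (half-way up) of the black closed specimen case, a rigid box 110 mm long (its x), 56 mm wide (its y), 44 mm thick (its z, out of the lid), 0.8 kg; smooth flat lid with a blank paper label, small black latch on each short end standing out 1.5 mm. Lies flat on the bench, lid up, long side roughly pointing away from the robot; loose. The column grows on it, the jar stands on it at the start.
- thick_case_center (a point): centre (half-way up) of the blue closed specimen case, a rigid box 110 mm long (its x), 56 mm wide (its y), 60 mm thick (its z, out of the lid), 0.3 to 0.55 kg; smooth flat lid with a blank paper label, small black latch on each short end standing out 1.5 mm. At the start lies on the sloping rack, see rack.
- middle_case_center (a point): centre (half-way up) of the green closed specimen case, a rigid box 110 mm long (its x), 56 mm wide (its y), 48 mm thick (its z, out of the lid), 0.23 to 0.43 kg; smooth flat lid with a blank paper label, small black latch on each short end standing out 1.5 mm. At the start lies flat on the bench, lid up, between the robot and the base case.
- thin_case_center (a point): centre (half-way up) of the orange closed specimen case, a rigid box 110 mm long (its x), 56 mm wide (its y), 36 mm thick (its z, out of the lid), 0.17 to 0.33 kg; smooth flat lid with a blank paper label, small black latch on each short end standing out 1.5 mm. At the start lies on the sloping rack, see rack.
- jar_center (a point): centre (half-way up) of the amber jar with a red screw cap: upright cylinder 66 mm tall, 52 mm across the glass (lower 44 mm), 55 mm across the cap (upper 22 mm), 0.16 kg; z is its axis. At the start it stands on the black base case.
- mat: pink rubber mat, fixed flat to the bench, left or right of the base case: 200 mm (its x) by 200 mm (its y), 3 mm thick, origin at the centre of its underside. Its robot-side (-x) half is free; two specimen mounts stand near its far corners.
- rack_deck (a point): mid-point of the upper face of the fixed rack's sloping deck, 60 mm over the bench; axes level, x away from the robot. Deck 130 mm up the slope x 200 mm wide, rising to +x at 30 degrees, 12 mm lip at the low, robot-side edge, no side walls. Blue and orange cases lie on it side by side, 120 mm between centres, either one left, lid up, long side up the slope, lids leaning 30 degrees to the robot.
- mount_a: bystander: black specimen mount on the mat, disc 40 mm across, 24 mm tall, origin at its underside
- mount_b: bystander: the second such mount on the mat
- bottle: bystander: white bottle with blue cap beyond the base case, 60 mm across, 160 mm tall, origin at its underside
- white_pot: bystander: small pot with white cap near the robot, 54 mm across, 55 mm tall, origin at its underside
- brush: bystander: brush 160 mm long lying near the robot
- holder_disc: bystander: aluminium specimen-holder disc beyond the base case, 120 mm across, 18 mm thick with a 36 mm hub 20 mm tall, origin at its underside

How it is judged:
On the way, in this order (a step that is already met when the one before it is completed fails the run):
1. the red-capped jar stands upright on the pink mat, let go (x of jar_center in the frame of mat between -0.08 and 0.08 m and y of jar_center in the frame of mat between -0.08 and 0.08 m and height (world z) of jar_center between 0.03 and 0.042 m and angle between jar_center's own z axis and vertical below 0.1 rad and contact force between the fingers and jar below 0.1 N), for 0.2 s.
2. the blue case lies squarely on the black one, let go (height (world z) of thick_case_center above 0.068 m and z of thick_case_center in the frame of base_case_center between 0.046 and 0.058 m and horizontal distance between thick_case_center and base_case_center below 0.012 m and angle between the x axis of thick_case_center and the x axis of base_case_center, either way round below 0.12 rad and angle between thick_case_center's own z axis and vertical below 0.08 rad and contact force between the fingers and thick_case below 0.1 N), for 0.2 s.
3. the green case lies squarely on the blue one, let go (height (world z) of middle_case_center above 0.122 m and z of middle_case_center in the frame of thick_case_center between 0.048 and 0.06 m and horizontal distance between middle_case_center and thick_case_center below 0.012 m and angle between the x axis of middle_case_center and the x axis of thick_case_center, either way round below 0.12 rad and angle between middle_case_center's own z axis and vertical below 0.08 rad and contact force between the fingers and middle_case below 0.1 N), for 0.2 s.
4. the orange case lies squarely on the green one, let go (height (world z) of thin_case_center above 0.164 m and z of thin_case_center in the frame of middle_case_center between 0.036 and 0.048 m and horizontal distance between thin_case_center and middle_case_center below 0.012 m and angle between the x axis of thin_case_center and the x axis of middle_case_center, either way round below 0.12 rad and angle between thin_case_center's own z axis and vertical below 0.08 rad and contact force between the fingers and thin_case below 0.1 N), for 0.2 s.
At the end, for the whole second after the job is handed in: Jar upright on the mat, its centre 20 mm or more inside the edges; blue on black, green on blue, orange on green, each lid up and flat, centre within 12 mm (level) of the one below, long sides within 0.12 rad (7 degrees) of parallel; all released and at rest (all of step 1 and all of step 2 and all of step 3 and all of step 4 and linear speed of each of jar, thick_case, middle_case, thin_case below 0.02 m/s); the robot touches nothing.
It fails at once if the jar or a case is dropped (falls freely for more than about 2 cm) ((linear speed of jar above 0.6 m/s and contact force between the fingers and jar below 0.01 N) or (linear speed of thick_case above 0.6 m/s and contact force between the fingers and thick_case below 0.01 N) or (linear speed of middle_case above 0.6 m/s and contact force between the fingers and middle_case below 0.01 N) or (linear speed of thin_case above 0.6 m/s and contact force between the fingers and thin_case below 0.01 N)).
It fails at once if the black base case is shifted by more than 3 cm or tipped (distance of base_case_center from where it was at the start of the episode above 0.03 m or angle between base_case_center's own z axis and vertical above 0.3 rad).
It fails at once if another thing on the bench (mount, bottle, pot, brush, disc) is shoved by more than 3 cm (distance of any of mount_a, mount_b, bottle, white_pot, brush, holder_disc from where it was at the start of the episode above 0.03 m).
It also fails if it takes over 72 s, if anything falls off the work surface, if the arm or the gripper's body presses on something with over 40 N, if the wrist force passes 120 N, or if a joint passes its speed limit or range.

## Working session

There is one attempt and no reset: what is moved stays moved. The work goes in short steps, Python scripts to look and compute and a tool call to move; the robot and the scene stay as the last step left them, time stands still between calls to the robot, and variables do not carry over. Pictures are saved under pics/ and viewed, and the job is handed in when it is done.

Besides the shell and the picture viewer there is one more tool, called after "Request:" as a command line: name --pt "numbers of a row" for each row, then --argument value for the rest. step_arm: Moves the arm, as the interface text tells. Its arguments: {"type":"object","properties":{"deltas":{"type":"array"},"newtons":{"type":"number"}},"required":["deltas"]}

```bash
mkdir -p pics
python3 - <<'E'
from bench import ctrl, optics
import cv2,numpy as np
np.set_printoptions(precision=4,suppress=True)
s=ctrl.get_state();print(s)
for n in ["scene","side","wrist"]:
    c=optics.get_calibration(n);print(n,c)
    cv2.imwrite(f"pics/{n}0.png",optics.get_image(n)[:,:,::-1])
E
```

```text
{'time': 0.0, 'joint_positions': array([ 0.0141,  0.3218, -0.0701,  1.4517,  0.0226,  1.3708, -0.0569]), 'qd': array([-0.0004,  0.0005,  0.0012, -0.0002,  0.0011, -0.0003, -0.0009]), 'joint_torque': array([ -0.0003, -49.1285,  -0.4039, -31.2526,  -0.0641,   0.0438,
         0.0002]), 'position': array([ 0.6494, -0.0001,  0.2214]), 'tool_rot': array([-2.2205, -2.2205,  0.0023]), 'ft_force': array([ 0.2945, -0.4281,  0.038 ]), 'torque': array([-0.0096,  0.0187, -0.0726]), 'grip_width': 0.9998631029623225}
scene {'K': array([[434.7471,   0.    , 320.241 ],
       [  0.    , 434.7471, 206.7632],
       [  0.    ,   0.    ,   1.    ]]), 'R': array([[ 0.5747,  0.8181,  0.0208],
       [ 0.4567, -0.2995, -0.8377],
       [-0.6791,  0.4909, -0.5457]]), 't': array([-0.3366, -0.2034,  1.5728])}
side {'K': array([[364.6444,   0.    , 314.6264],
       [  0.    , 364.6444, 205.3922],
       [  0.    ,   0.    ,   1.    ]]), 'R': array([[-0.8961, -0.4438, -0.0109],
       [-0.3073,  0.6378, -0.7062],
       [ 0.3204, -0.6294, -0.7079]]), 't': array([0.5025, 0.2266, 0.7828])}
wrist {'K': array([[316.0749,   0.    , 321.5612],
       [  0.    , 316.0749, 199.202 ],
       [  0.    ,   0.    ,   1.    ]]), 'R': array([[ 1.    ,  0.0005, -0.0026],
       [ 0.0011, -0.9654,  0.2609],
       [-0.0024, -0.2609, -0.9654]]), 't': array([-0.6483, -0.0328,  0.39  ])}
```

View pics/scene0.png

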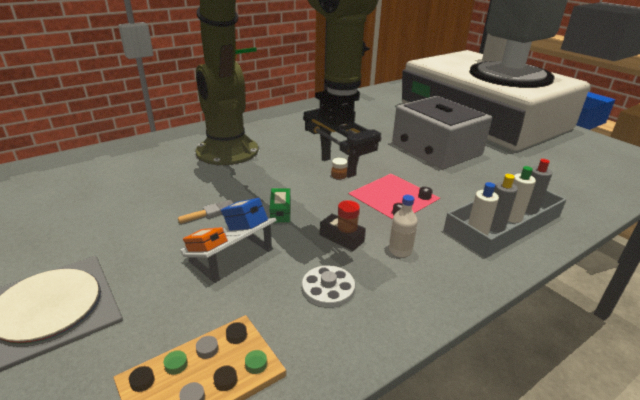

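View pics/side0.png

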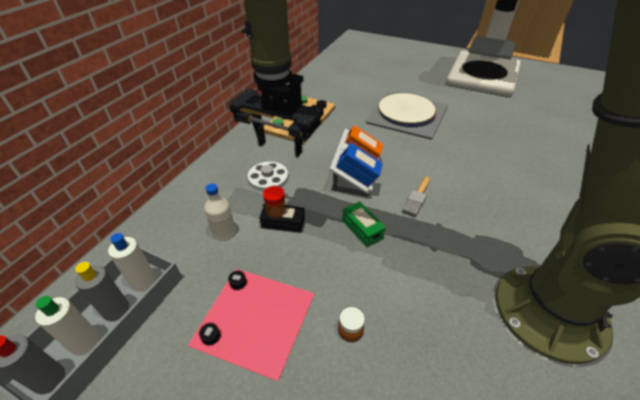

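View pics/wrist0.png

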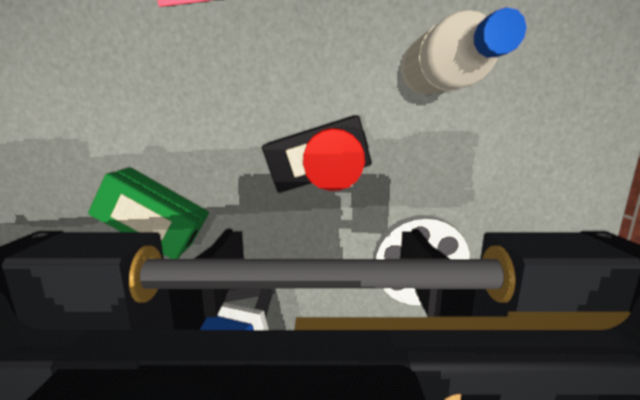

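```bash
cat > h.py <<'E'
import numpy as np,cv2
from scipy.optimize import least_squares
np.set_printoptions(precision=4,suppress=True)
import json,os
def cam(n):
    from bench import optics
    c=optics.get_calibration(n);return c
def ray(c,uv,z):
    d=np.linalg.inv(c["K"])@np.array([uv[0],uv[1],1.]);d=c["R"].T@d;o=-c["R"].T@c["t"]
    return o+d*(z-o[2])/d[2]
def proj(c,X):
    X=np.atleast_2d(X);p=(c["R"]@X.T).T+c["t"];p=(c["K"]@p.T).T;return p[:,:2]/p[:,2:]
def crop(img,x0,y0,x1,y1,f,out):
    cv2.imwrite(out,cv2.resize(img[y0:y1,x0:x1],None,fx=f,fy=f,interpolation=cv2.INTER_CUBIC))
E
python3 - <<'E'
from h import *
import cv2
for n,(a,b,c,d),f in [("wrist",(80,90,400,290),2.5),("side",(240,110,440,260),4),("scene",(170,150,370,300),4)]:
    crop(cv2.imread(f"pics/{n}0.png"),a,b,c,d,f,f"pics/{n}0c.png")
E
```

```text
(no output)
```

View pics/wrist0c.png

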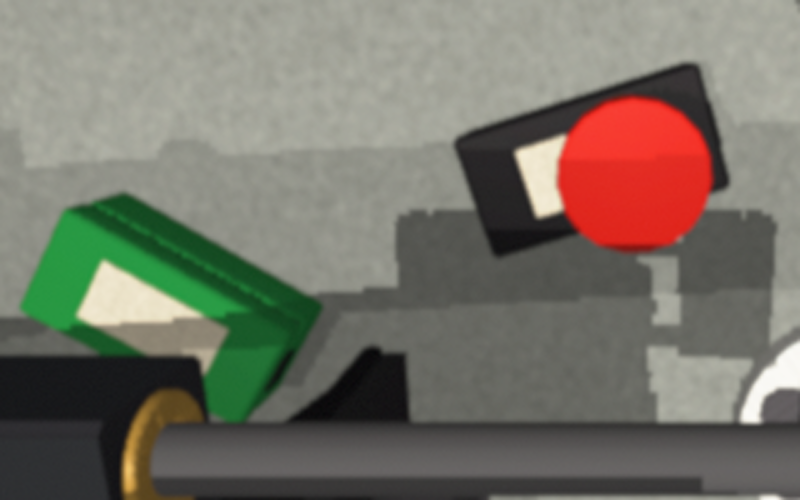

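View pics/side0c.png

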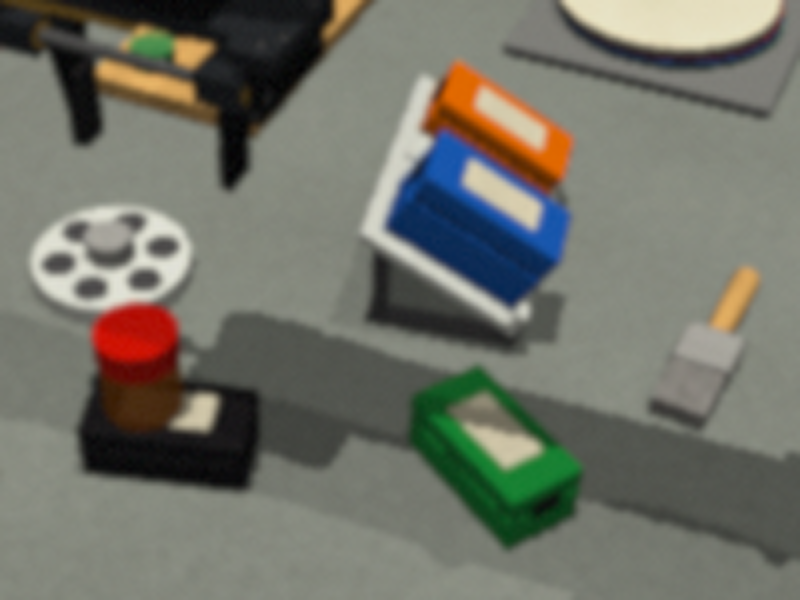

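View pics/scene0c.png

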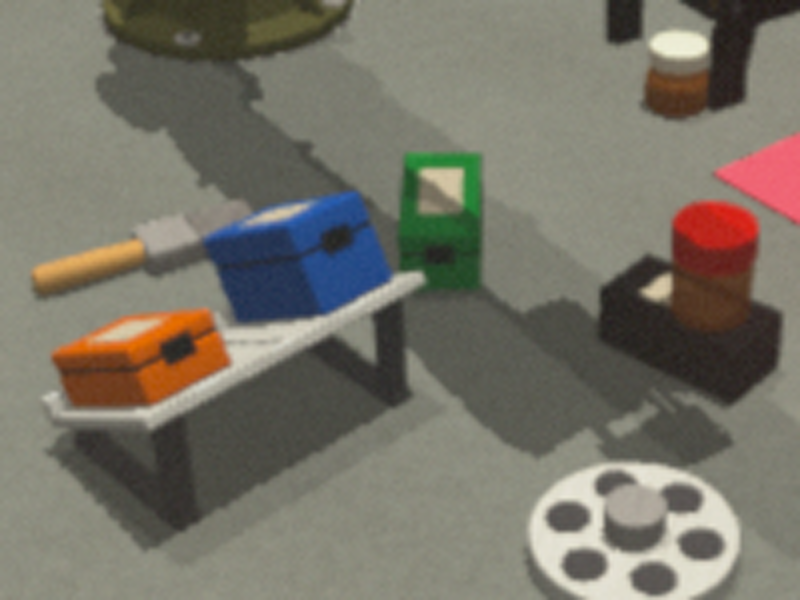

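Run:
```python
from h import *
c=cam("wrist"); W=lambda u,v:(u/2.5+80,v/2.5+90)
print("cam",-c["R"].T@c["t"])
print("cap",ray(c,W(635,174),.110))
for p in [(457,143),(695,65),(728,187),(497,255)]: print("base",ray(c,W(*p),.044),ray(c,W(*p),0))
for p in [(70,208),(22,308),(287,345)]: print("green",ray(c,W(*p),.048))
for p in [(125,193),(320,305)]: print("green b",ray(c,W(*p),0))
c=cam("side")
for p in [(250,270),(314,297),(277,377),(191,346)]: print("mat",ray(c,p,.003))
print("mounts",ray(c,(237,279),.024),ray(c,(209,332),.024),"pot",ray(c,(352,317),.055),"bottle",ray(c,(212,189),.16))
S=lambda u,v:(u/4+240,v/4+110)
print("cap side",ray(c,S(136,330),.110))
for p in [(262,390),(248,480),(85,468)]: print("base side",ray(c,S(*p),.044),ray(c,S(*p),.0))
c=cam("scene")
print("cap scene",ray(c,(178.5+170,226/4+150),.110))
for p in [(353,196.),(390,178),(439,198),(395,217)]: print("mat sc",ray(c,p,.003))
```

```text
cam [0.6493 0.0704 0.3835]
cap [0.6595 0.0321 0.11  ]
base [0.5859 0.036  0.044 ] [0.5777 0.0316 0.    ]
base [0.6864 0.0682 0.044 ] [0.6912 0.0679 0.    ]
base [0.7022 0.0172 0.044 ] [0.709  0.0103 0.    ]
base [ 0.6012 -0.0131  0.044 ] [ 0.595 -0.024  0.   ]
green [0.4184 0.0085 0.048 ]
green [ 0.389  -0.0367  0.048 ]
green [ 0.5055 -0.0541  0.048 ]
green b [0.4137 0.0071 0.    ]
green b [ 0.504  -0.0502  0.    ]
mat [0.6354 0.1938 0.003 ]
mat [0.4672 0.192  0.003 ]
mat [0.4541 0.3757 0.003 ]
mat [0.6402 0.4002 0.003 ]
mounts [0.6375 0.2381 0.024 ] [0.6157 0.3666 0.024 ] pot [0.3657 0.2266 0.055 ] bottle [0.7567 0.1279 0.16  ]
cap side [0.6546 0.0324 0.11  ]
base side [ 0.5929 -0.0123  0.044 ] [ 0.614  -0.0503  0.    ]
base side [0.565  0.0603 0.044 ] [ 0.5842  0.0271 -0.    ]
base side [0.6605 0.0956 0.044 ] [ 0.6859  0.0646 -0.    ]
cap scene [0.6639 0.0278 0.11  ]
mat sc [0.499  0.1826 0.003 ]
mat sc [0.4776 0.3546 0.003 ]
mat sc [0.6517 0.3952 0.003 ]
mat sc [0.6531 0.2115 0.003 ]
```

Request:
step_arm --pt "0 0 0 31 8 20 87" --pt "0 0 0 31 8 75 87" --pt "0 0 0 31 8 120 87" --pt "0 0 0 31 8 143 87" --pt "0 0 0 31 8 143 87" --pt "0 0 0 31 8 143 40" --pt "0 0 0 31 8 143 40" --pt "0 0 0 31 8 143 40" --newtons 15

```text
time: 1.15
position: [0.6588, 0.031, 0.0809]
tool_rot: [2.22, 2.22, 0.003]
ft_force: [0.9, -1.2, -0.3]
grip_width: 0.745
```

Request:
step_arm --pt "0 0 0 0 0 0 40" --pt "0 0 0 0 0 0 40" --pt "0 0 0 0 0 0 40" --pt "0 0 0 0 0 0 40" --pt "0 0 0 0 0 -20 40" --pt "0 0 0 0 0 -40 40" --pt "0 0 0 0 0 -60 40" --pt "0 0 0 0 0 -60 40"

```text
time: 2.15
position: [0.6597, 0.0311, 0.1427]
tool_rot: [2.219, 2.219, 0.006]
ft_force: [-0.4, 0.8, -1.7]
grip_width: 0.63
```

Request:
step_arm --pt "0 0 0 25 -15 0 40" --pt "0 0 0 65 -37 0 40" --pt "0 0 0 110 -62 0 40" --pt "0 0 0 155 -87 0 40" --pt "0 0 0 195 -110 0 40" --pt "0 0 0 230 -130 0 40" --pt "0 0 0 250 -142 0 40" --pt "0 0 0 254 -144 0 40"

```text
time: 3.15
position: [0.5124, 0.2868, 0.1391]
tool_rot: [-2.217, -2.225, 0.001]
ft_force: [-0.4, 0.5, -2.6]
grip_width: 0.627
```

Run:
```python
from h import *
from bench import optics,ctrl
c=cam("wrist");im=optics.get_image("wrist")[:,:,::-1];cv2.imwrite("pics/w1.png",im)
im=optics.get_image("side")[:,:,::-1];cv2.imwrite("pics/s1.png",im)
crop(im,170,150,420,350,3,"pics/s1c.png")
print(ctrl.get_state()["position"],c)
```

```text
[0.5141 0.2844 0.1392] {'K': array([[316.0749,   0.    , 321.5612],
       [  0.    , 316.0749, 199.202 ],
       [  0.    ,   0.    ,   1.    ]]), 'R': array([[ 1.    ,  0.0042, -0.002 ],
       [ 0.0046, -0.9654,  0.2607],
       [-0.0008, -0.2607, -0.9654]]), 't': array([-0.5127,  0.2641,  0.3841])}
```

View pics/w1.png

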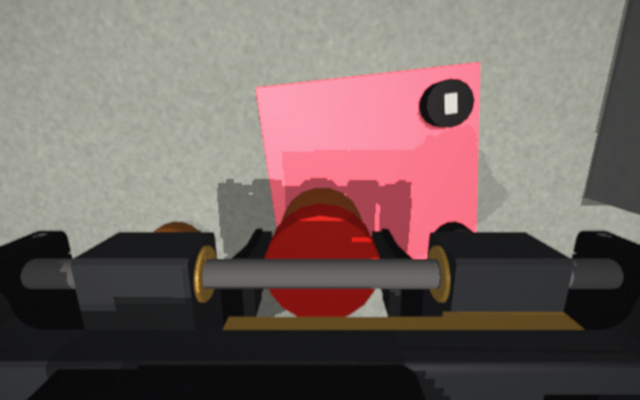

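View pics/s1c.png

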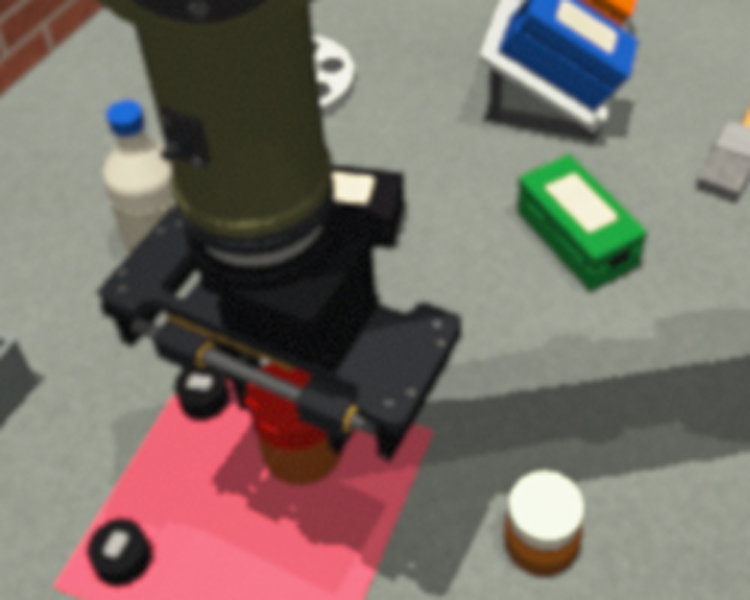

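Run:
```python
from h import *
c=cam("wrist")
a=ray(c,(257,87),.003);b=ray(c,(480,63),.003);print(a,b,np.linalg.norm(b-a),ray(c,(479,230),.003),ray(c,(447,103),.024))
u=(b-a)/np.linalg.norm(b-a);print("ctr",(a+b)/2+.1*np.array([u[1],-u[0],0]),np.degrees(np.arctan2(u[1],u[0])))
```

```text
[0.4557 0.3778 0.003 ] [0.6517 0.3978 0.003 ] 0.19703400832323395 [0.6712 0.2424 0.003 ] [0.6184 0.3636 0.024 ]
ctr [0.5638 0.2883 0.003 ] 5.810311881012332
```

Request:
step_arm --pt "0 0 0 0 0 25 40" --pt "0 0 0 0 0 55 40" --pt "0 0 0 0 0 80 40" --pt "0 0 0 0 0 92 40" --pt "0 0 0 0 0 96 40" --pt "0 0 0 0 0 98 40" --pt "0 0 0 0 0 99 40" --pt "0 0 0 0 0 99 40"

```text
time: 4.25
position: [0.5144, 0.2853, 0.0412]
tool_rot: [2.221, 2.221, 0.002]
ft_force: [-0.3, 0.3, -2.0]
grip_width: 0.628
```

Request:
step_arm --pt "0 0 0 0 0 1 40" --pt "0 0 0 0 0 2 40" --pt "0 0 0 0 0 2 40" --pt "0 0 0 0 0 2 87" --pt "0 0 0 0 0 2 87" --pt "0 0 0 0 0 2 87" --pt "0 0 0 0 0 2 87" --pt "0 0 0 0 0 2 87"

```text
time: 5.25
position: [0.514, 0.285, 0.0385]
tool_rot: [2.221, 2.221, -0.0]
ft_force: [-0.2, 0.4, -0.3]
grip_width: 0.991
```

Request:
step_arm --pt "0 0 0 0 0 -20 87" --pt "0 0 0 0 0 -60 87" --pt "0 0 0 0 0 -110 87" --pt "0 0 -8 0 0 -150 87" --pt "0 0 -18 -50 0 -160 87" --pt "0 0 -28 -105 0 -160 87" --pt "0 0 -38 -160 0 -160 87" --pt "0 0 -48 -215 0 -160 87"

```text
time: 6.25
position: [0.5143, 0.0709, 0.2005]
tool_rot: [1.129, 2.929, 0.002]
ft_force: [0.6, -0.4, 0.3]
grip_width: 1.003
```

```bash
cat >> h.py <<'E'
def boxpts(p,L,W,T,tilt):
    # p: x,y,z,yaw ; tilt about local y (deg): lid leans to -x
    cy,sy=np.cos(p[3]),np.sin(p[3]);Rz=np.array([[cy,-sy,0],[sy,cy,0],[0,0,1]])
    t=np.radians(-tilt);ct,st=np.cos(t),np.sin(t);Ry=np.array([[ct,0,st],[0,1,0],[-st,0,ct]])
    R=Rz@Ry
    f=lambda s:np.array(p[:3])+R@(np.array(s)*np.array([L,W,T])/2)
    return f
def fit(obs,L,W,T,tilt,p0,fixz=None):
    # obs: list of (cal,(u,v),(sx,sy,sz))
    def res(q):
        p=list(q) if fixz is None else [q[0],q[1],fixz,q[2]]
        f=boxpts(p,L,W,T,tilt)
        return np.concatenate([proj(c,f(s))[0]-np.array(uv) for c,uv,s in obs])
    r=least_squares(res,p0,loss="soft_l1",f_scale=1.5)
    return r.x,r.fun.reshape(-1,2)
E
python3 - <<'E'
from h import *
sd=cam("side");sc=cam("scene")
S=lambda u,v:(u/4+240,v/4+110)
C=lambda u,v:(u/4+170,v/4+150)
obs=[(sd,S(440,133),(1,-1,1)),(sd,S(571,212),(-1,-1,1)),(sd,S(548,262),(-1,1,1)),(sd,S(403,182),(1,1,1)),(sd,S(388,222),(1,1,-1)),(sd,S(512,305),(-1,1,-1)),
(sc,C(226,258),(1,-1,1)),(sc,C(360,193),(1,1,1)),(sc,C(208,235),(-1,-1,1)),(sc,C(392,275),(1,1,-1)),(sc,C(237,322),(1,-1,-1))]
print(*fit(obs,.11,.056,.06,30,[.5,-.2,.09,0]))
obs=[(sd,S(457,62),(1,-1,1)),(sd,S(573,138),(-1,-1,1)),(sd,S(557,182),(-1,1,1)),
(sc,C(138,360),(1,-1,1)),(sc,C(212,310),(1,1,1)),(sc,C(55,355),(-1,-1,1)),(sc,C(230,360),(1,1,-1)),(sc,C(150,405),(1,-1,-1))]
print(*fit(obs,.11,.056,.036,30,[.5,-.3,.08,0]))
E
```

```text
[ 0.5193 -0.19    0.083   0.1052] [[ 0.8322 -2.4878]
 [-0.1029  0.861 ]
 [ 0.9587  0.725 ]
 [ 4.0995 -3.0696]
 [-3.4714 -0.0324]
 [-2.6355  1.7885]
 [12.2837 -7.8342]
 [-1.2772  0.3834]
 [-1.6973  0.2051]
 [-1.0516  3.0683]
 [18.1979 -0.0169]]
[ 0.5466 -0.302   0.0709  0.1774] [[-0.875  -0.4126]
 [-0.4022  0.6357]
 [ 0.7075  0.4615]
 [-2.7883 -2.6388]
 [ 0.1596 -0.4602]
 [-1.103  -0.4368]
 [ 1.616   1.4789]
 [ 0.5245  0.9886]]
```

Request:
step_arm --pt "0 0 -6 -30 -20 -20 87" --pt "0 0 -12 -70 -43 -40 87" --pt "0 0 -18 -110 -68 -50 87" --pt "0 0 -24 -150 -93 -50 87" --pt "0 0 -30 -190 -118 -50 87" --pt "0 0 -36 -230 -143 -50 87" --pt "0 0 -42 -258 -161 -50 87" --pt "0 0 -42 -264 -165 -50 87"

```text
time: 7.25
position: [0.5972, -0.2305, 0.2497]
tool_rot: [0.02, 3.141, -0.002]
ft_force: [0.0, 0.9, 0.2]
grip_width: 1.004
```

Run:
```python
from h import *
from bench import optics,ctrl
import pickle
c=cam("wrist");im=optics.get_image("wrist")[:,:,::-1];cv2.imwrite("pics/w2.png",im)
pickle.dump(c,open("w2.pkl","wb"))
crop(im,160,60,480,280,2.5,"pics/w2c.png")
im=optics.get_image("side")[:,:,::-1];cv2.imwrite("pics/s2.png",im)
crop(im,170,150,370,300,4,"pics/s2c.png")
s=ctrl.get_state();print(s["position"],s["tool_rot"],s["joint_positions"],s["time"])
```

```text
[ 0.5975 -0.2276  0.2494] [0.0162 3.1407 0.0003] [ 0.2937  0.285   0.0364  1.4434 -0.0108  1.4127  1.8908] 7.35
```

View pics/w2.png

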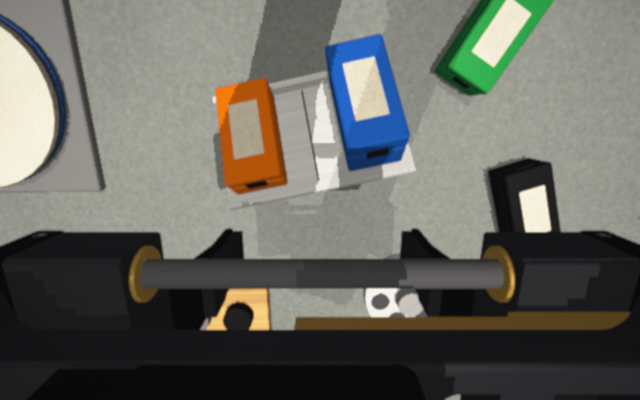

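View pics/s2c.png

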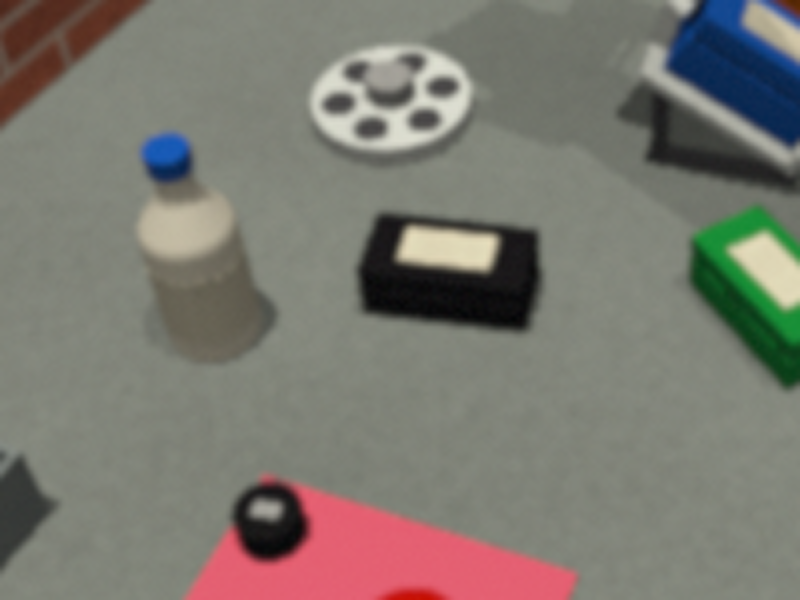

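View pics/w2c.png

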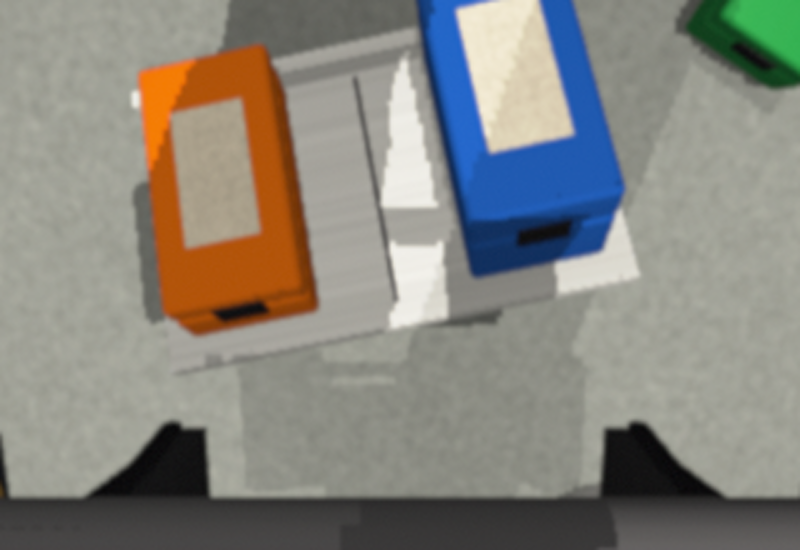

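Run:
```python
from h import *
import pickle
w=pickle.load(open("w2.pkl","rb"));sd=cam("side")
P=lambda u,v:(u/2.5+160,v/2.5+60)
S=lambda u,v:(u/4+240,v/4+110)
ob=[(w,(326.5,45),(-1,-1,1)),(w,(380,35),(-1,1,1)),(w,P(470,222),(1,-1,1)),(w,P(623,187),(1,1,1)),(w,P(474,278),(1,-1,-1)),(w,P(604,249),(1,1,-1))]
obs=ob+[(sd,S(440,133),(1,-1,1)),(sd,S(571,212),(-1,-1,1)),(sd,S(548,262),(-1,1,1)),(sd,S(403,182),(1,1,1)),(sd,S(388,222),(1,1,-1)),(sd,S(512,305),(-1,1,-1))]
print(*fit(ob,.11,.056,.06,30,[.5,-.2,.09,0]))
print(*fit(obs,.11,.056,.06,30,[.5,-.2,.09,0]))
ob=[(w,P(137,71),(-1,-1,1)),(w,P(267,44),(-1,1,1)),(w,P(308,290),(1,1,1)),(w,P(167,316),(1,-1,1)),(w,P(195,335),(1,-1,-1)),(w,P(318,306),(1,1,-1))]
obs=ob+[(sd,S(457,62),(1,-1,1)),(sd,S(573,138),(-1,-1,1)),(sd,S(557,182),(-1,1,1))]
print(*fit(ob,.11,.056,.036,30,[.5,-.3,.08,0]))
print(*fit(obs,.11,.056,.036,30,[.5,-.3,.08,0]))
```

```text
[ 0.518  -0.1862  0.0725  0.2003] [[-1.2293  2.5029]
 [ 1.2913 -0.6736]
 [-0.0318 -0.4487]
 [ 0.8051  0.1502]
 [-0.1916 -0.5632]
 [-0.7494  0.1343]]
[ 0.5176 -0.1876  0.0803  0.2035] [[-2.8105  0.5883]
 [ 1.0725 -3.1422]
 [-0.8109  0.1364]
 [ 1.7181  0.1615]
 [-0.7136  0.4095]
 [-0.1171  0.6981]
 [-0.2398 -0.5506]
 [-0.5129  0.7798]
 [ 2.5857  0.9669]
 [ 5.0086 -0.672 ]
 [-2.9184  2.9491]
 [-1.2516  2.6593]]
[ 0.5484 -0.3049  0.0671  0.1929] [[ 0.8942  0.3821]
 [-0.2252 -0.2059]
 [-1.8178 -2.0743]
 [-1.191  -0.9735]
 [ 0.7142  0.997 ]
 [ 1.7169  2.3544]]
[ 0.5483 -0.3046  0.0685  0.1921] [[ 0.7176  0.1067]
 [-0.1809 -0.4894]
 [-1.7749 -1.9316]
 [-1.4107 -0.8223]
 [ 0.5578  1.1742]
 [ 1.7736  2.5291]
 [-1.2995 -0.2112]
 [-0.8476  0.5073]
 [ 0.5366  0.3268]]
```

```bash
cat >> h.py <<'E'
from scipy.spatial.transform import Rotation as Ro
def tool(psi,tilt):
    # tool x toward -x rotated by psi deg, tilt deg: fingers lean away
    p=np.radians(psi);a=np.radians(tilt)
    z=np.array([np.sin(a)*np.cos(p),np.sin(a)*np.sin(p),-np.cos(a)])
    y=np.array([-np.sin(p),np.cos(p),0.]);x=np.cross(y,z)
    return np.c_[x,y,z]
def delta(R,p,verbose=True):
    from bench import ctrl
    s=ctrl.get_state();Rc=Ro.from_rotvec(s["tool_rot"]).as_matrix()
    d=Ro.from_matrix(Rc.T@R).as_rotvec(degrees=True);t=Rc.T@(np.array(p)-s["position"])*1000
    print("turn",d.round(1),"shift",t.round(1),"norm",np.linalg.norm(t).round(0),"t",s["time"],"pos",s["position"],"F",s["ft_force"].round(1),"g",s["grip_width"])
E
python3 - <<'E'
from h import *
R=tool(11.3,30);c=np.array([.5178,-.187,.081]);T=c+.019*R[:,2]
print(R,T)
delta(R,T-.09*R[:,2])
E
```

```text
[[-0.8492 -0.1959  0.4903]
 [-0.1697  0.9806  0.098 ]
 [-0.5     0.     -0.866 ]] [ 0.5271 -0.1851  0.0645]
turn [ -3.1 -29.8 -11.6] shift [114.9  32.5 106.9] norm 160.0 t 7.35 pos [ 0.5975 -0.2276  0.2494] F [ 0.  -0.6 -0.5] g 0.998631087767005
```

Request:
step_arm --pt "-0.5 -5 -2 30 8 10 87" --pt "-1 -10 -4 60 16 25 87" --pt "-1.6 -15 -6 85 24 45 87" --pt "-2.1 -20 -8 105 30 65 87" --pt "-2.6 -25 -10 115 32 85 87" --pt "-3.1 -29.8 -11.6 115 32 100 87" --pt "-3.1 -29.8 -11.6 115 32.5 107 87" --pt "-3.1 -29.8 -11.6 115 32.5 107 87"

```text
time: 8.35
position: [0.4836, -0.1926, 0.1423]
tool_rot: [-0.263, 2.608, 0.071]
ft_force: [0.4, 0.0, 0.3]
grip_width: 0.997
```

Run:
```python
from h import *
from bench import optics
R=tool(11.3,30);c=np.array([.5178,-.187,.081]);T=c+.019*R[:,2]
import pickle
c=cam("wrist");im=optics.get_image("wrist")[:,:,::-1].copy()
pickle.dump(c,open("w3.pkl","wb"))
from itertools import product
f=boxpts([.5178,-.187,.081,.197],.11,.056,.06,30)
for s in product([-1,1],[-1,1],[1]):
    u=proj(c,f(s))[0];print(s,u);cv2.circle(im,tuple(int(x) for x in u.round()),2,(0,255,255),-1)
cv2.imwrite("pics/w3.png",im)
delta(R,T)
```

```text
(-1, -1, 1) [276.3351 140.6662]
(-1, 1, 1) [364.8653 140.9643]
(1, -1, 1) [281.4263 295.1134]
(1, 1, 1) [358.9437 295.2444]
turn [ 0.1 -0.1  0.2] shift [ 1.3 -0.8 89.7] norm 90.0 t 8.4 pos [ 0.4842 -0.193   0.1429] F [ 0.1 -0.9  1.1] g 1.001747605176298
```

View pics/w3.png

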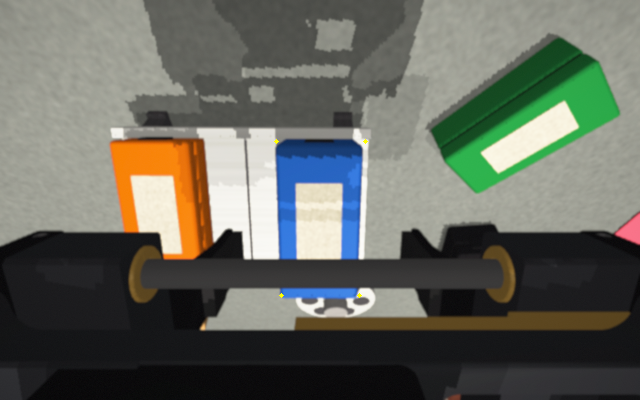

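Run:
```python
from h import *
im=cv2.imread("pics/w3.png");crop(im,250,120,400,320,3.9,"pics/w3c.png");crop(im,420,20,640,240,2.7,"pics/w3g.png")
```

```text
(no output)
```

View pics/w3c.png

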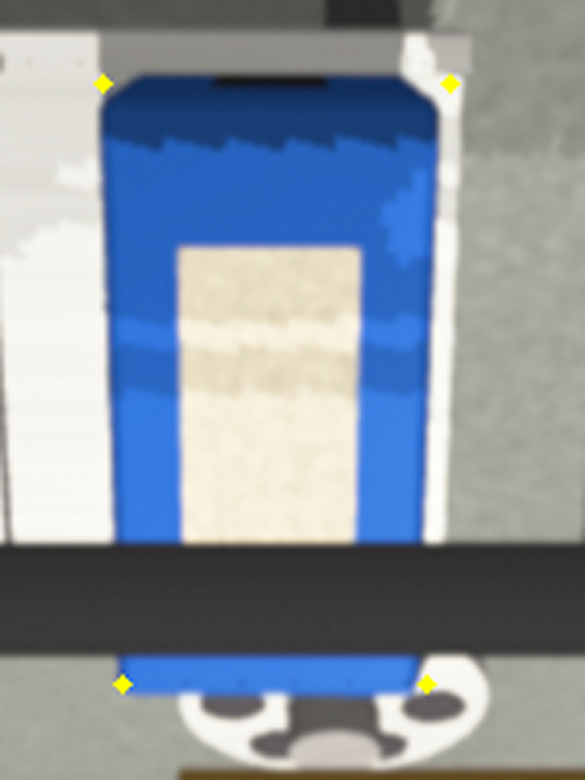

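View pics/w3g.png

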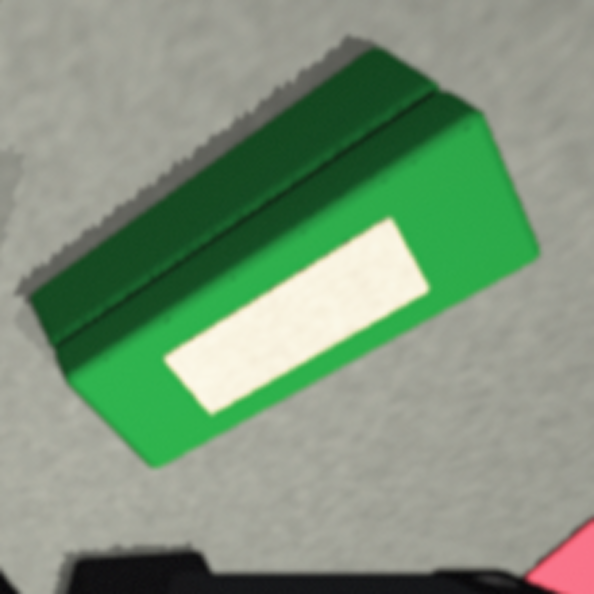

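Run:
```python
from h import *
import pickle
w=pickle.load(open("w3.pkl","rb"))
P=lambda u,v:(u/3.9+250,v/3.9+120)
G=lambda u,v:(u/2.7+420,v/2.7+20)
ob=[(w,P(102,103),(-1,-1,1)),(w,P(437,103),(-1,1,1)),(w,P(138,77),(-1,-1,-1)),(w,P(403,77),(-1,1,-1)),(w,P(122,693),(1,-1,1)),(w,P(420,693),(1,1,1))]
x,r=fit(ob,.11,.056,.06,30,[.5,-.2,.09,0.2]);print(x,r)
x,r=fit(ob,.108,.055,.06,30,[.5,-.2,.09,0.2]);print(x)
g=[(w,G(67,378),(1,-1,1)),(w,G(156,468),(1,1,1)),(w,G(541,255),(-1,1,1)),(w,G(487,112),(-1,-1,1)),(w,G(31,297),(1,-1,-1)),(w,G(375,46),(-1,-1,-1))]
print("green",*fit(g,.11,.056,.048,0,[.45,-.04,.024,-.6]))
print("green",*fit(g,.11,.056,.048,0,[.45,-.04,-.6],fixz=.024))
```

```text
[ 0.5228 -0.1867  0.0803  0.2019] [[-0.5444  0.2448]
 [ 0.3449  0.1837]
 [ 0.3811 -0.1574]
 [ 0.0123 -0.205 ]
 [ 0.0468 -0.0553]
 [-0.1866 -0.109 ]]
[ 0.5199 -0.1873  0.0828  0.2018]
green [ 0.4486 -0.0371  0.0173 -0.5654] [[ 0.7368 -0.0643]
 [ 0.4107  0.7115]
 [ 0.6363  1.3714]
 [-1.6601  0.2169]
 [-0.3416 -2.1365]
 [ 0.0336 -0.8993]]
green [ 0.4466 -0.0419 -0.5563] [[-1.337   2.7867]
 [-0.1746  3.769 ]
 [ 3.8005  1.999 ]
 [ 0.2022 -0.4439]
 [-2.4917 -0.341 ]
 [ 0.4285 -2.2284]]
```

Run:
```python
from h import *
R=tool(11.5,30);c=np.array([.5215,-.187,.081]);delta(R,c+.019*R[:,2])
```

```text
turn [-0.  -0.1  0. ] shift [-1.9 -1.5 91.5] norm 92.0 t 8.4 pos [ 0.4842 -0.193   0.1429] F [ 0.1 -0.9  1.1] g 1.001747605176298
```

Request:
step_arm --pt "0 0 0 -2 -1 20 87" --pt "0 0 0 -2 -1 50 87" --pt "0 0 0 -2 -1 75 87" --pt "0 0 0 -2 -1 87 87" --pt "0 0 0 -2 -1 90 87" --pt "0 0 0 -2 -1 90 45" --pt "0 0 0 -2 -1 90 45" --pt "0 0 0 -2 -1 90 45" --newtons 30

```text
time: 9.4
position: [0.5242, -0.1811, 0.0734]
tool_rot: [-0.255, 2.61, 0.058]
ft_force: [-1.0, -0.2, -0.4]
grip_width: 0.741
```

Request:
step_arm --pt "0 0 0 0 0 0 45" --pt "0 0 0 0 0 0 45" --pt "0 0 0 0 0 0 45" --pt "0 0 0 0 0 0 45" --pt "0 0 0 0 0 0 45" --pt "0 0 0 0 0 -3 45" --pt "0 0 0 0 0 -6 45" --pt "0 0 0 0 0 -10 45"

```text
time: 10.4
position: [0.5182, -0.1808, 0.0809]
tool_rot: [-0.254, 2.611, 0.061]
ft_force: [4.8, 1.1, -4.4]
grip_width: 0.643
```

Run:
```python
from h import *
from bench import ctrl
s=ctrl.get_state();print(s["joint_positions"])
R=tool(11.5,30);delta(R,s["position"])
```

```text
[-0.6878 -0.1161  1.1717  2.2736 -0.4236  0.5427  2.5924]
turn [-0.4 -0.3 -0.2] shift [0. 0. 0.] norm 0.0 t 10.4 pos [ 0.5182 -0.1808  0.0809] F [ 4.8  1.1 -4.4] g 0.6429989042060251
```

Request:
step_arm --pt "0 0 0 -8 0 -15 45" --pt "0 0 0 -18 0 -32 45" --pt "0 0 0 -28 0 -50 45" --pt "0 5 0 -36 0 -62 45" --pt "0 11 0 -36 0 -62 45" --pt "0 18 0 -36 0 -62 45" --pt "0 25 0 -36 0 -62 45" --pt "0 30 0 -36 0 -62 45"

```text
time: 11.4
position: [0.5176, -0.18, 0.1514]
tool_rot: [0.303, -3.116, 0.009]
ft_force: [0.2, 0.6, -4.8]
grip_width: 0.648
```

Run:
```python
from h import *
from bench import ctrl
s=ctrl.get_state();print(s["joint_positions"])
R=tool(17.3,0);delta(R,[.644,.027,.15])
```

```text
[-0.4952  0.2069  0.874   1.8191 -0.1592  1.2002  2.1917]
turn [-0.2 -0.7 -6.2] shift [-163.9  178.8   -1.3] norm 243.0 t 11.4 pos [ 0.5176 -0.18    0.1514] F [ 0.2  0.6 -4.8] g 0.6482207800314723
```

Run:
```python
from h import *
from bench import optics
im=optics.get_image("scene")[:,:,::-1];cv2.imwrite("pics/sc4.png",im);crop(np.clip(im.astype(int)*2,0,255).astype(np.uint8),290,180,400,260,7,"pics/sc4c.png")
im=optics.get_image("side")[:,:,::-1];cv2.imwrite("pics/s4.png",im);crop(np.clip(im.astype(int)*2,0,255).astype(np.uint8),240,180,340,250,7,"pics/s4c.png")
im=cv2.imread("pics/wrist0.png");crop(np.clip(im.astype(int)*2,0,255).astype(np.uint8),250,100,390,200,5.5,"pics/w0b.png")
```

```text
(no output)
```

View pics/sc4c.png

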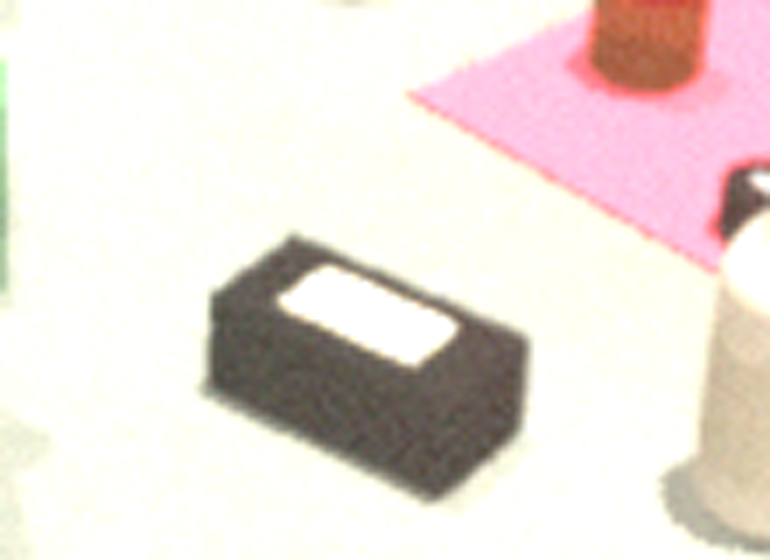

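View pics/s4c.png

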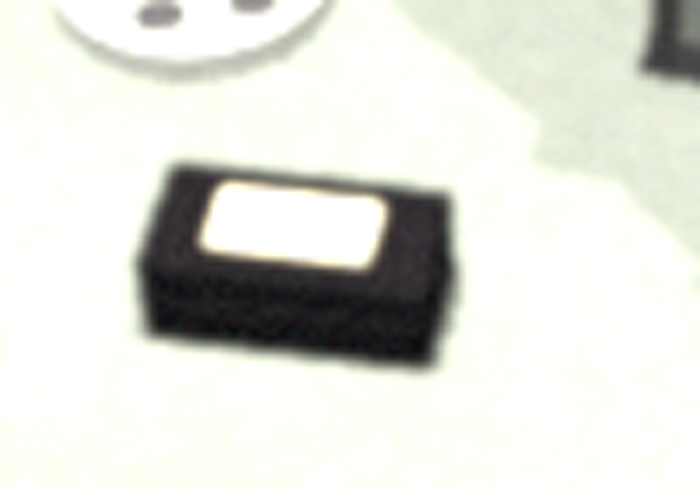

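View pics/w0b.png

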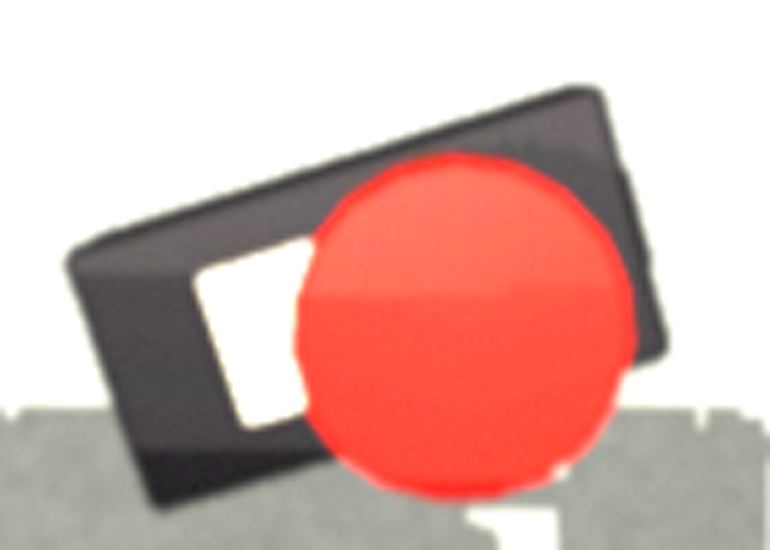

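Run:
```python
from h import *
import pickle
sd=cam("side");sc=cam("scene")
# initial wrist calib from printed values
w={"K":np.array([[316.0749,0,321.5612],[0,316.0749,199.202],[0,0,1]]),"R":np.array([[1,.0005,-.0026],[.0011,-.9654,.2609],[-.0024,-.2609,-.9654]]),"t":np.array([-.6483,-.0328,.39])}
W=lambda u,v:(u/5.5+250,v/5.5+100)
S=lambda u,v:(u/7+240,v/7+180)
C=lambda u,v:(u/7+290,v/7+180)
a=[(w,W(67,255),(-1,1,1)),(w,W(602,86),(1,1,1)),(w,W(668,352),(1,-1,1)),(w,W(155,509),(-1,-1,1))]
b=[(sd,S(172,162),(1,-1,1)),(sd,S(450,192),(-1,-1,1)),(sd,S(145,335),(1,1,-1)),(sd,S(435,367),(-1,1,-1)),(sd,S(292,226),(0,0,1))]
c=[(sc,C(292,233),(-1,1,1)),(sc,C(210,293),(-1,-1,1)),(sc,C(528,340),(1,1,1)),(sc,C(435,500),(1,-1,-1)),(sc,C(205,388),(-1,-1,-1)),(sc,C(370,314),(0,0,1))]
for o in (a,b,c,a+b,a+b+c): 
    x,r=fit(o,.11,.056,.044,0,[.64,.03,.3],fixz=.022);print(x,np.degrees(x[2]),np.abs(r).mean())
```

```text
[0.6439 0.0272 0.3028] 17.34956488537609 1.3317965194643104
[0.6399 0.0281 0.3043] 17.435206182301137 0.674862070106434
[0.6465 0.0264 0.2793] 16.001263213714353 0.46919397504004695
[0.6431 0.0271 0.3013] 17.262649944349683 1.1568396937003382
[0.6436 0.0272 0.2999] 17.1844788590294 0.9789740372273315
```

Run:
```python
from h import *
crop(cv2.imread("pics/s4.png"),300,60,440,200,5,"pics/s4b.png")
crop(cv2.imread("pics/sc4.png"),180,100,330,250,5,"pics/sc4b.png")
```

```text
(no output)
```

View pics/s4b.png

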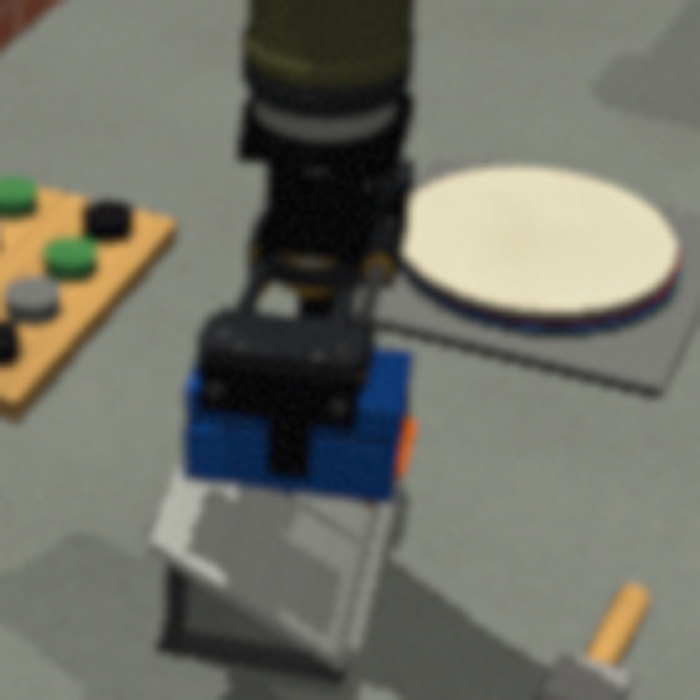

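View pics/sc4b.png

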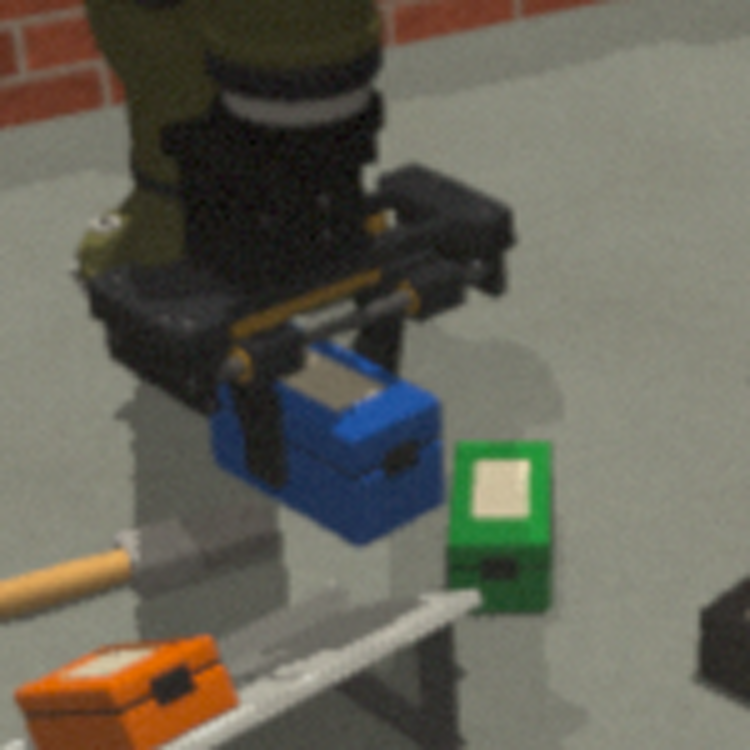

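Run:
```python
from h import *
sd=cam("side");sc=cam("scene")
S=lambda u,v:(u/5+300,v/5+60)
C=lambda u,v:(u/5+180,v/5+100)
b=[(sd,S(187,476),(1,1,-1)),(sd,S(393,499),(-1,1,-1)),(sd,S(411,351),(-1,-1,1))]
c=[(sc,C(362,547),(1,-1,-1)),(sc,C(444,500),(1,1,-1)),(sc,C(334,447),(1,-1,1)),(sc,C(441,402),(1,1,1)),(sc,C(214,465),(-1,-1,-1))]
for t in (-2,0,2):
  x,r=fit(b+c,.11,.056,.06,t,[.5,-.18,.16,.2]);print(t,x,np.degrees(x[3]),np.abs(r).mean());print(r)
T=np.array([.5176,-.18,.1514]);R=tool(11.2,0)
```

```text
-2 [ 0.5187 -0.1797  0.1635  0.2183] 12.508257791838632 0.9608820523693566
[[-1.0874  0.8667]
 [-0.2656  0.9726]
 [ 0.5762 -1.3606]
 [-1.6501  1.0455]
 [-0.0639  1.2326]
 [ 2.7844 -0.7754]
 [ 0.0119 -0.5415]
 [-1.0957 -1.0441]]
0 [ 0.5188 -0.1803  0.1629  0.2265] 12.97682149494637 0.9552098871343802
[[-1.3709  0.354 ]
 [-0.6254  1.4261]
 [ 0.844  -0.7476]
 [-1.3929  0.7996]
 [ 0.0838  0.91  ]
 [ 2.4447 -1.412 ]
 [-0.44   -1.2277]
 [-1.0498  0.1549]]
2 [ 0.5189 -0.1811  0.1625  0.2387] 13.67628137615481 1.0992030056343403
[[-1.5866 -0.1333]
 [-0.9432  1.7929]
 [ 1.0596 -0.2113]
 [-1.0809  0.5081]
 [ 0.2174  0.5101]
 [ 2.1481 -2.0593]
 [-0.9188 -1.9555]
 [-1.0606  1.4016]]
```

Request:
step_arm --pt "0 0 -0.5 -15 15 0 45" --pt "0 0 -1.5 -38 40 0 45" --pt "0 0 -2.5 -65 70 0 45" --pt "0 0 -3.5 -92 100 0 45" --pt "0 -0.5 -4.5 -119 130 0 45" --pt "0 -0.7 -5.5 -142 156 0 45" --pt "0 -0.7 -6.2 -157 173 0 45" --pt "0 -0.7 -6.2 -162 178 0 45"

```text
time: 12.5
position: [0.644, 0.0285, 0.1505]
tool_rot: [-0.478, 3.098, -0.007]
ft_force: [0.0, -1.0, -5.4]
grip_width: 0.646
```

Run:
```python
from h import *
R=tool(17.2,0);delta(R,[.6427,.0268,.070])
```

```text
turn [-0.3  0.4  0.3] shift [ 2.3 -0.8 80.5] norm 81.0 t 12.5 pos [0.644  0.0285 0.1505] F [ 0.  -1.  -5.4] g 0.6460536135168271
```

Request:
step_arm --pt "0 0 0 2 -1 15 45" --pt "0 0.2 0 2 -1 38 45" --pt "0 0.2 0 2 -1 58 45" --pt "0 0.2 0 2 -1 70 45" --pt "0 0.2 0 2 -1 77 45" --pt "0 0.2 0 2 -1 80 45" --pt "0 0.2 0 2 -1 80 45" --pt "0 0.2 0 2 -1 80 45"

```text
time: 13.5
position: [0.6431, 0.0234, 0.0716]
tool_rot: [-0.472, 3.1, -0.008]
ft_force: [1.3, -0.1, -3.8]
grip_width: 0.648
```

Run:
```python
from h import *
from bench import optics
R=tool(17.2,0);delta(R,[.6427,.0268,.065])
im=optics.get_image("scene")[:,:,::-1];cv2.imwrite("pics/sc5.png",im);crop(np.clip(im.astype(int)*2,0,255).astype(np.uint8),290,150,410,260,5,"pics/sc5c.png")
im=optics.get_image("side")[:,:,::-1];cv2.imwrite("pics/s5.png",im);crop(np.clip(im.astype(int)*2,0,255).astype(np.uint8),230,130,350,240,5,"pics/s5c.png")
```

```text
turn [-0.4  0.3  0.1] shift [-0.6  3.4  6.6] norm 7.0 t 13.5 pos [0.6431 0.0234 0.0716] F [ 1.3 -0.1 -3.8] g 0.6475316103945686
```

View pics/sc5c.png

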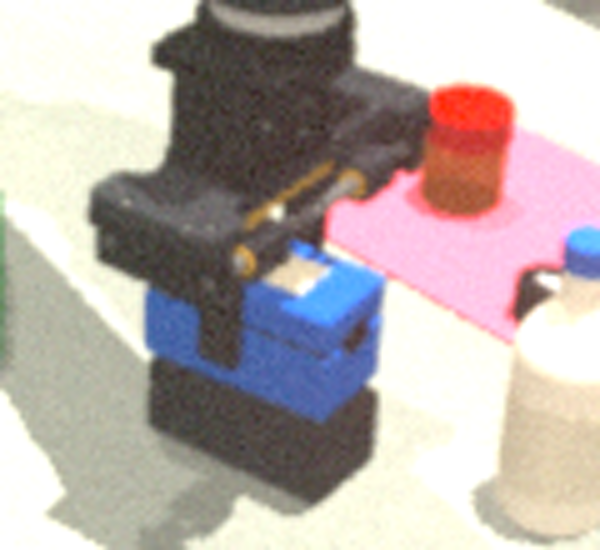

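View pics/s5c.png

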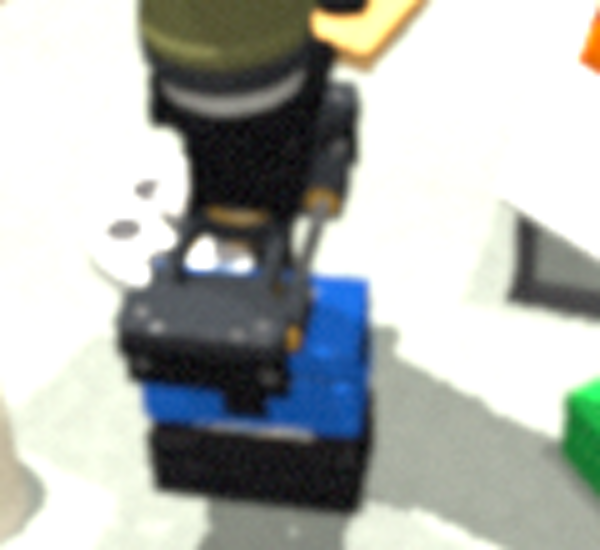

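Run:
```python
from h import *
sd=cam("side");sc=cam("scene")
S=lambda u,v:(u/5+230,v/5+130)
C=lambda u,v:(u/5+290,v/5+150)
b=[(sd,S(149,421),(1,1,-1)),(sd,S(360,437),(-1,1,-1)),(sd,S(371,280),(-1,-1,1))]
c=[(sc,C(322,421),(1,-1,-1)),(sc,C(380,371),(1,1,-1)),(sc,C(318,326),(1,-1,1)),(sc,C(385,275),(1,1,1)),(sc,C(148,357),(-1,-1,-1))]
x,r=fit(b+c,.11,.056,.06,0,[.64,.03,.08,.3]);print(x,np.degrees(x[3]),np.abs(r).mean())
b2=[(sd,S(157,491),(1,1,-1)),(sd,S(358,509),(-1,1,-1))]
c2=[(sc,C(313,503),(1,-1,-1)),(sc,C(374,458),(1,1,-1)),(sc,C(150,427),(-1,-1,-1))]
x,r=fit(b2+c2,.11,.056,.044,0,[.64,.03,.3],fixz=.022);print(x,np.degrees(x[2]),np.abs(r).mean())
```

```text
[0.6423 0.024  0.0812 0.3547] 20.321749227220785 0.8426390089286286
[0.6434 0.0262 0.3283] 18.81283467874284 0.7176551544148083
```

Request:
step_arm --pt "0 0 0.5 -1 1.5 1 45" --pt "0 0 0.7 -1 2.5 2 45" --pt "0 0 0.7 -1 2.5 3 45" --pt "0 0 0.7 -1 2.5 4 45" --pt "0 0 0.7 -1 2.5 5 45" --pt "0 0 0.7 -1 2.5 5.5 45" --pt "0 0 0.7 -1 2.5 6 45" --pt "0 0 0.7 -1 2.5 6 45"

```text
time: 14.6
position: [0.6428, 0.026, 0.0649]
tool_rot: [-0.453, 3.104, -0.008]
ft_force: [0.1, 1.0, -4.8]
grip_width: 0.645
```

Request:
step_arm --pt "0 0 0 0 0 0.5 45" --pt "0 0 0 0 0 1 45" --pt "0 0 0 0 0 1.5 45" --pt "0 0 0 0 0 1.5 45" --pt "0 0 0 0 0 1.5 45" --pt "0 0 0 0 0 1.5 45" --pt "0 0 0 0 0 1.5 45" --pt "0 0 0 0 0 1.5 45"

```text
time: 15.6
position: [0.6428, 0.026, 0.0634]
tool_rot: [-0.453, 3.104, -0.008]
ft_force: [-0.3, -0.7, -3.2]
grip_width: 0.649
```

Request:
step_arm --pt "0 0 0 0 0 0.5 45" --pt "0 0 0 0 0 1 45" --pt "0 0 0 0 0 1 45" --pt "0 0 0 0 0 1 45" --pt "0 0 0 0 0 1 45" --pt "0 0 0 0 0 1 45" --pt "0 0 0 0 0 1 45" --pt "0 0 0 0 0 1 45"

```text
time: 16.6
position: [0.6429, 0.026, 0.0625]
tool_rot: [-0.453, 3.104, -0.008]
ft_force: [-0.7, 0.1, -3.2]
grip_width: 0.643
```

Run:
```python
from h import *
from bench import optics
R=tool(17.2,0);delta(R,[.6427,.0268,.065])
im=optics.get_image("side")[:,:,::-1];cv2.imwrite("pics/s6.png",im);crop(np.clip(im.astype(int)*2,0,255).astype(np.uint8),230,130,350,240,5,"pics/s6c.png")
for i in range(4): delta(R,[.6427,.0268,.065]);optics.get_image("side")
```

```text
turn [-0.3  0.2 -0.6] shift [-0.1  0.8 -2.5] norm 3.0 t 16.6 pos [0.6429 0.026  0.0625] F [-0.7  0.1 -3.2] g 0.6430667322609888
turn [-0.3  0.2 -0.6] shift [-0.1  0.8 -2.6] norm 3.0 t 16.65 pos [0.6428 0.026  0.0624] F [ 0.3  0.4 -3.9] g 0.6461775221155958
turn [-0.3  0.2 -0.6] shift [-0.1  0.8 -2.6] norm 3.0 t 16.7 pos [0.6429 0.026  0.0624] F [-0.1 -0.  -4.3] g 0.6453466492804186
turn [-0.3  0.2 -0.6] shift [-0.1  0.8 -2.6] norm 3.0 t 16.75 pos [0.6428 0.026  0.0624] F [-0.3  0.2 -4.2] g 0.6450715796709202
turn [-0.3  0.2 -0.6] shift [-0.1  0.8 -2.6] norm 3.0 t 16.8 pos [0.6429 0.026  0.0624] F [-0.5  0.4 -4.3] g 0.6472841555958483
```

View pics/s6c.png

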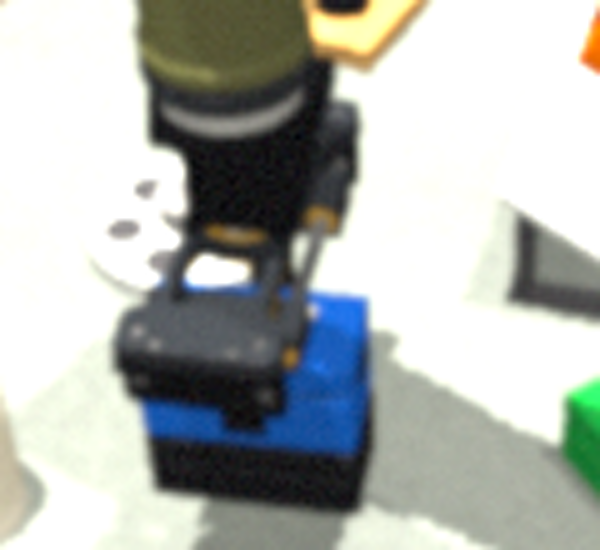

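Request:
step_arm --pt "0 0 0 0 0 0.4 45" --pt "0 0 0 0 0 0.8 45" --pt "0 0 0 0 0 1.2 45" --pt "0 0 0 0 0 1.6 45" --pt "0 0 0 0 0 2 45" --pt "0 0 0 0 0 2 45" --pt "0 0 0 0 0 2 45" --pt "0 0 0 0 0 2 45"

```text
time: 17.85
position: [0.6432, 0.0259, 0.061]
tool_rot: [-0.453, 3.104, -0.008]
ft_force: [-2.0, -0.3, 4.3]
grip_width: 0.642
```

```bash
cat > f.py <<'E'
from bench import ctrl,optics
import numpy as np
a=[]
for i in range(3):
    s=ctrl.get_state();a.append(s["ft_force"]);optics.get_image("side")
print(np.mean(a,0).round(2),s["position"].round(4),s["grip_width"],s["time"])
E
python3 f.py
```

```text
[-2.09 -0.29  4.8 ] [0.6432 0.0259 0.061 ] 0.6462976709247332 17.95
```

Request:
step_arm --pt "0 0 0 0 0 -0.5 45" --pt "0 0 0 0 0 -0.5 87" --pt "0 0 0 0 0 -0.5 87" --pt "0 0 0 0 0 -0.5 87" --pt "0 0 0 0 0 -0.5 87" --pt "0 0 0 0 0 -0.5 87" --pt "0 0 0 0 0 -30 87" --pt "0 0 0 0 0 -75 87"

```text
time: 19.0
position: [0.6412, 0.0264, 0.1347]
tool_rot: [-0.453, 3.108, -0.009]
ft_force: [0.9, -0.3, -0.5]
grip_width: 0.999
```

Run:
```python
from h import *
R=tool(-33,0);delta(R,[.5,-.06,.20]);
```

```text
turn [-0.3  0.2 49.6] shift [160.  -42.8 -65.1] norm 178.0 t 19.0 pos [0.6412 0.0264 0.1347] F [ 0.9 -0.3 -0.5] g 0.9993361553233504
```

Request:
step_arm --pt "0 0 0 0 0 -40 87" --pt "0 0 6 15 -8 -80 87" --pt "0 0 14 40 -25 -105 87" --pt "0 0 22 75 -45 -105 87" --pt "0 0 30 110 -65 -105 87" --pt "0 0 38 135 -80 -105 87" --pt "0 0 46 142 -83 -105 87" --pt "0 0 50 142 -83 -105 87"

```text
time: 20.0
position: [0.5289, -0.0942, 0.2406]
tool_rot: [0.908, 3.001, -0.002]
ft_force: [-0.7, 0.6, -0.3]
grip_width: 0.998
```

Run:
```python
from h import *
from bench import optics,ctrl
import pickle
c=cam("wrist");im=optics.get_image("wrist")[:,:,::-1];cv2.imwrite("pics/w7.png",im)
pickle.dump(c,open("w7.pkl","wb"))
im=optics.get_image("scene")[:,:,::-1];cv2.imwrite("pics/sc7.png",im);crop(np.clip(im.astype(int)*2,0,255).astype(np.uint8),290,170,390,260,6,"pics/sc7c.png")
im=optics.get_image("side")[:,:,::-1];cv2.imwrite("pics/s7.png",im);crop(np.clip(im.astype(int)*2,0,255).astype(np.uint8),240,160,340,250,6,"pics/s7c.png")
s=ctrl.get_state();print(s["position"],s["tool_rot"],s["joint_positions"],s["time"])
```

```text
[ 0.5295 -0.0933  0.2405] [ 0.8993  3.0033 -0.0038] [-0.7748  0.0774  0.9535  1.7372 -0.0614  1.3536  1.1791] 20.15
```

View pics/w7.png

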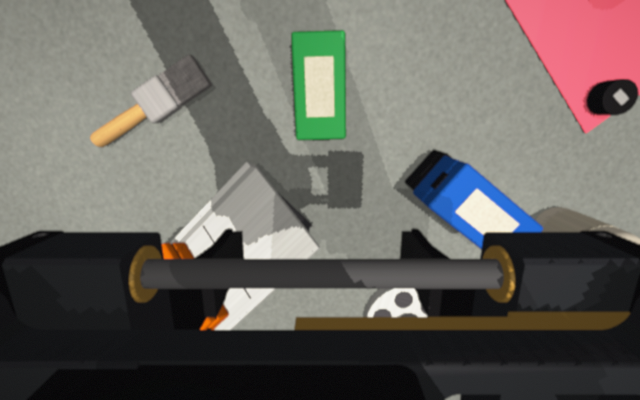

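View pics/sc7c.png

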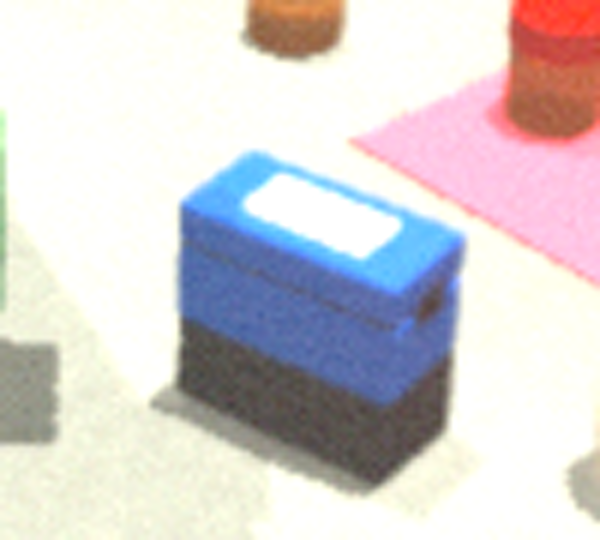

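View pics/s7c.png

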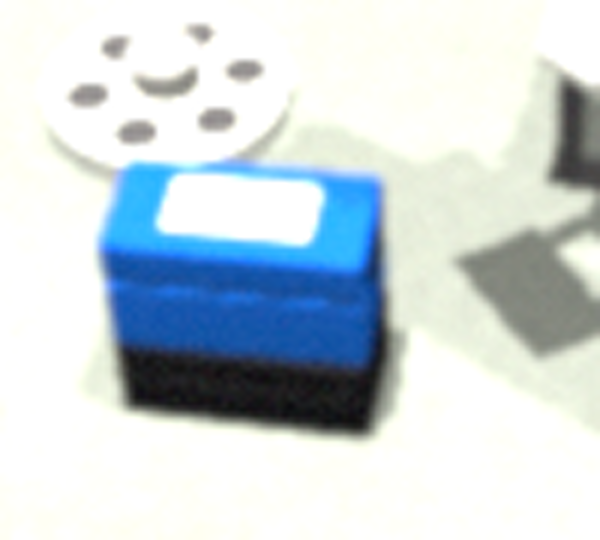

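Run:
```python
from h import *
import pickle
crop(cv2.imread("pics/w7.png"),270,15,370,155,4.2,"pics/w7c.png")
sd=cam("side");sc=cam("scene")
S=lambda u,v:(u/6+240,v/6+160)
C=lambda u,v:(u/6+290,v/6+170)
c=[(sc,C(250,151),(-1,1,1)),(sc,C(181,205),(-1,-1,1)),(sc,C(466,238),(1,1,1)),(sc,C(396,297),(1,-1,1)),(sc,C(385,403),(1,-1,-1)),(sc,C(323,214),(0,0,1))]
b=[(sd,S(121,162),(1,-1,1)),(sd,S(383,175),(-1,-1,1)),(sd,S(101,243),(1,1,1)),(sd,S(368,277),(-1,1,1)),(sd,S(241,208),(0,0,1))]
for o in (b,c,b+c):
  x,r=fit(o,.11,.056,.06,0,[.64,.03,.3],fixz=.074);print("blue",x,np.degrees(x[2]),np.abs(r).mean())
b2=[(sd,S(128,408),(1,1,-1)),(sd,S(370,434),(-1,1,-1))]
c2=[(sc,C(375,490),(1,-1,-1)),(sc,C(446,432),(1,1,-1)),(sc,C(178,390),(-1,-1,-1))]
for o in (b2,c2,b2+c2):
  x,r=fit(o,.11,.056,.044,0,[.64,.03,.3],fixz=.022);print("base",x,np.degrees(x[2]),np.abs(r).mean())
```

```text
blue [0.6389 0.0291 0.3492] 20.010168149663112 0.6305502164021789
blue [0.6493 0.0238 0.3219] 18.44533080814093 0.6022672336925629
blue [0.6426 0.0276 0.3327] 19.063932180363114 0.9983481406657869
base [0.6411 0.0243 0.3066] 17.566586494404987 0.2559725782315283
base [0.6456 0.0277 0.2635] 15.096825671421042 0.3654771424107821
base [0.6434 0.0259 0.3099] 17.754080305477014 0.5981519698678823
```

View pics/w7c.png

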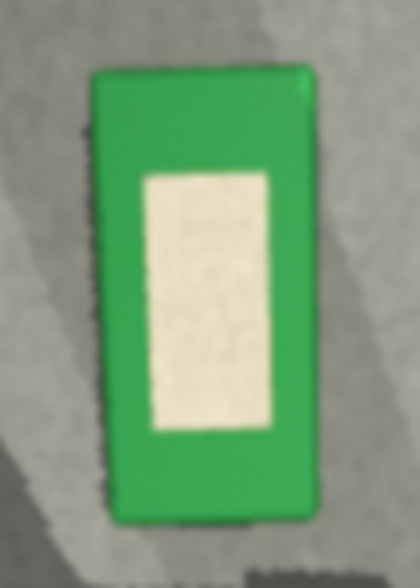

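Run:
```python
from h import *
import pickle
w=pickle.load(open("w7.pkl","rb"))
P=lambda u,v:(u/4.2+270,v/4.2+15)
o=[(w,P(91,71),(-1,-1,1)),(w,P(316,65),(-1,1,1)),(w,P(319,521),(1,1,1)),(w,P(111,524),(1,-1,1))]
x,r=fit(o,.11,.056,.048,0,[.45,-.04,-.6],fixz=.024);print(x,np.degrees(x[2]),r)
x,r=fit(o,.11,.056,.048,0,[.45,-.04,.024,-.6]);print(x,np.degrees(x[3]),r)
psi=np.degrees(x[3])
R=tool(psi,0);delta(R,[x[0],x[1],.10]);print(np.hypot(x[0],x[1]))
```

```text
[ 0.4469 -0.0429 -0.5626] -32.234815047217594 [[-0.8387 -0.7444]
 [ 0.8815 -0.8126]
 [ 0.5456  0.7988]
 [-0.5843  1.3439]]
[ 0.4463 -0.0425  0.0171 -0.563 ] -32.25680976991001 [[-0.2511  0.1071]
 [ 0.3795  0.0924]
 [ 0.0406 -0.3653]
 [-0.1732  0.1388]]
turn [-0.   0.4 -1.1] shift [ 98.4  -3.2 139.8] norm 171.0 t 20.15 pos [ 0.5295 -0.0933  0.2405] F [-0.1  0.5  0.9] g 1.0002038604033456
0.44833828780255464
```

Request:
step_arm --pt "0 0 0 25 0 15 87" --pt "0 0.4 -0.5 55 -1 40 87" --pt "0 0.4 -1 80 -2 75 87" --pt "0 0.4 -1 98 -3 110 87" --pt "0 0.4 -1 98 -3 140 87" --pt "0 0.4 -1 98 -3 155 87" --pt "0 0.4 -1 98 -3 155 87" --pt "0 0.4 -1 98 -3 155 87"

```text
time: 21.15
position: [0.448, -0.0428, 0.0857]
tool_rot: [0.876, 3.016, -0.001]
ft_force: [1.0, -0.6, -0.6]
grip_width: 1.003
```

Run:
```python
from h import *
from bench import optics,ctrl
R=tool(-32.2,0);delta(R,[.4467,-.0427,.009]);print(ctrl.get_state()["joint_positions"])
cv2.imwrite("pics/w8.png",optics.get_image("wrist")[:,:,::-1])
```

```text
turn [-0.   0.1 -0.2] shift [ 1.2 -0.6 76.7] norm 77.0 t 21.15 pos [ 0.448  -0.0428  0.0857] F [ 1.  -0.6 -0.6] g 1.0025337981743665
[-0.8597 -0.0135  0.9035  2.1168  0.0135  1.0322  1.0421]
```

View pics/w8.png

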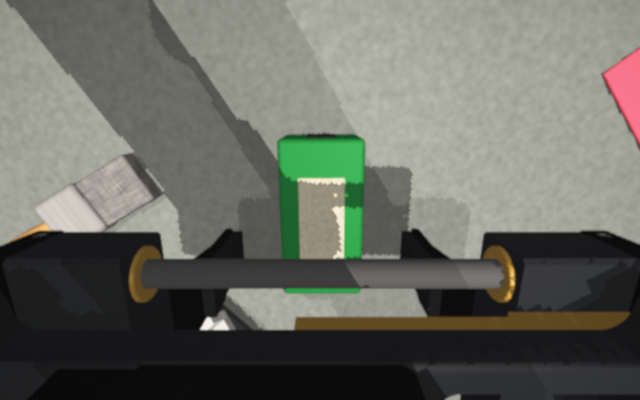

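Request:
step_arm --pt "0 0 0 1 -0.5 20 87" --pt "0 0 0 1 -0.5 45 87" --pt "0 0 0 1 -0.5 62 87" --pt "0 0 0 1 -0.5 72 87" --pt "0 0 0 1 -0.5 76 87" --pt "0 0 0 1 -0.5 76 87" --pt "0 0 0 1 -0.5 76 45" --pt "0 0 0 1 -0.5 76 45" --newtons 25

```text
time: 22.2
position: [0.4462, -0.0424, 0.0092]
tool_rot: [0.876, 3.016, -0.0]
ft_force: [-0.2, -0.4, 0.9]
grip_width: 0.851
```

Request:
step_arm --pt "0 0 0 0 0 0 45" --pt "0 0 0 0 0 0 45" --pt "0 0 0 0 0 0 45" --pt "0 0 0 0 0 0 45" --pt "0 0 0 0 0 0 45" --pt "0 0 0 0 0 0 45" --pt "0 0 0 0 0 0 45" --pt "0 0 0 0 0 0 45"

```text
time: 23.2
position: [0.4459, -0.0424, 0.0088]
tool_rot: [-0.876, -3.017, 0.001]
ft_force: [-0.5, 1.5, 3.6]
grip_width: 0.643
```

Request:
step_arm --pt "0 0 0 0 0 -8 45" --pt "0 0 0 0 0 -25 45" --pt "0 0 0 0 0 -55 45" --pt "0 0 0 0 0 -90 45" --pt "0 0 -4 0 0 -125 45" --pt "0 0 -9 -5 0 -155 45" --pt "0 0 -14 -15 0 -172 45" --pt "0 0 -20 -30 0 -178 45"

```text
time: 24.2
position: [0.4713, -0.0589, 0.1876]
tool_rot: [0.334, 3.123, 0.001]
ft_force: [-0.1, -0.4, -3.1]
grip_width: 0.645
```

Run:
```python
from h import *
R=tool(17.2,0);delta(R,[.6425,.0266,.185])
```

```text
turn [  0.    0.  -29.4] shift [-149.2  119.7    2.7] norm 191.0 t 24.2 pos [ 0.4713 -0.0589  0.1876] F [-0.1 -0.4 -3.1] g 0.6452667890384014
```

Request:
step_arm --pt "0 0 -4 -15 12 0 45" --pt "0 0 -8 -40 32 0 45" --pt "0 0 -13 -68 55 0 45" --pt "0 0 -18 -96 78 0 45" --pt "0 0 -23 -122 98 0 45" --pt "0 0 -27 -140 112 0 45" --pt "0 0 -29.4 -149 120 0 45" --pt "0 0 -29.4 -149 120 0 45"

```text
time: 25.2
position: [0.6422, 0.027, 0.1857]
tool_rot: [0.464, -3.104, 0.003]
ft_force: [-1.2, -0.6, -2.1]
grip_width: 0.639
```

Run:
```python
from h import *
from bench import optics
R=tool(17.2,0);optics.get_image("side");optics.get_image("side");delta(R,[.6425,.0266,.12])
```

```text
turn [-0.1 -0.1 -0.3] shift [-1.2  0.4 66.2] norm 66.0 t 25.3 pos [0.6416 0.026  0.1862] F [ 0.4  0.4 -2.3] g 0.6406908913216709
```

Request:
step_arm --pt "0 0 0 -1 0.5 10 45" --pt "0 0 0 -1 0.5 28 45" --pt "0 0 0 -1 0.5 46 45" --pt "0 0 0 -1 0.5 58 45" --pt "0 0 0 -1 0.5 65 45" --pt "0 0 0 -1 0.5 68 45" --pt "0 0 0 -1 0.5 70 45" --pt "0 0 0 -1 0.5 70 45"

```text
time: 26.3
position: [0.6435, 0.0275, 0.1169]
tool_rot: [0.464, -3.107, 0.001]
ft_force: [-0.2, -0.2, -3.5]
grip_width: 0.639
```

Run:
```python
from h import *
from bench import optics
im=optics.get_image("scene")[:,:,::-1];cv2.imwrite("pics/sc9.png",im);crop(np.clip(im.astype(int)*2,0,255).astype(np.uint8),290,140,410,260,5,"pics/sc9c.png")
im=optics.get_image("side")[:,:,::-1];cv2.imwrite("pics/s9.png",im);crop(np.clip(im.astype(int)*2,0,255).astype(np.uint8),230,120,350,240,5,"pics/s9c.png")
R=tool(17.2,0);delta(R,[.6425,.0266,.1128])
```

```text
turn [-0.  -0.  -0.2] shift [ 1.2 -0.5  4.1] norm 4.0 t 26.4 pos [0.6435 0.0275 0.1169] F [-0.   0.1 -2.6] g 0.6398715944667906
```

View pics/sc9c.png

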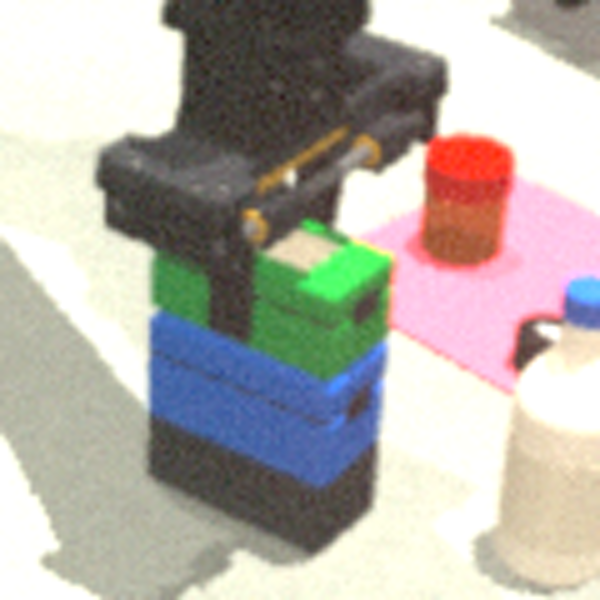

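View pics/s9c.png

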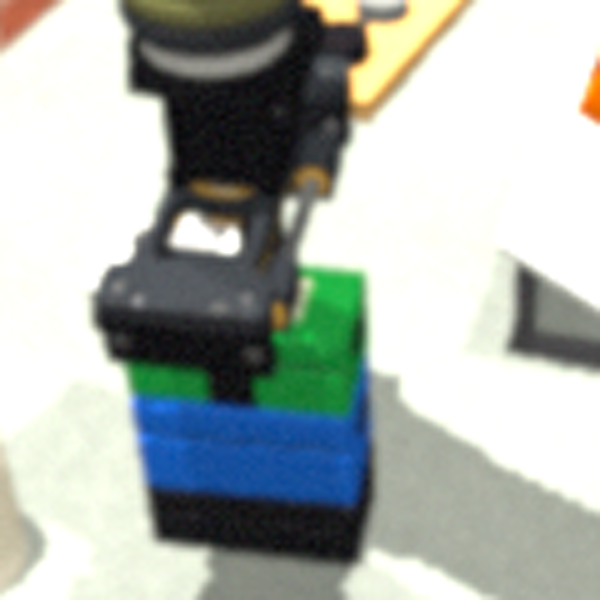

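Request:
step_arm --pt "0 0 0 1 0 1 45" --pt "0 0 0 1.5 -0.5 2 45" --pt "0 0 0 1.5 -0.5 2.8 45" --pt "0 0 0 1.5 -0.5 3.4 45" --pt "0 0 0 1.5 -0.5 3.8 45" --pt "0 0 0 1.5 -0.5 4.1 45" --pt "0 0 0 1.5 -0.5 4.1 45" --pt "0 0 0 1.5 -0.5 4.1 45"

```text
time: 27.4
position: [0.6419, 0.0265, 0.1129]
tool_rot: [0.464, -3.106, 0.001]
ft_force: [-3.2, -0.2, 3.6]
grip_width: 0.641
```

```bash
python3 f.py
```

```text
[-3.08 -0.23  4.29] [0.6419 0.0266 0.1129] 0.6419176380176241 27.5
```

Request:
step_arm --pt "0 0 0 0 0 -0.5 45" --pt "0 0 0 0 0 -0.5 87" --pt "0 0 0 0 0 -0.5 87" --pt "0 0 0 0 0 -0.5 87" --pt "0 0 0 0 0 -0.5 87" --pt "0 0 0 0 0 -0.5 87" --pt "0 0 0 0 0 -20 87" --pt "0 0 0 0 0 -60 87"

```text
time: 28.55
position: [0.6411, 0.0267, 0.1727]
tool_rot: [0.464, -3.104, 0.001]
ft_force: [1.5, 0.6, 0.1]
grip_width: 0.998
```

Run:
```python
from h import *
from bench import ctrl
s=ctrl.get_state();print(s["joint_positions"],s["tool_rot"])
R=tool(17.2,0);delta(R,[.52,-.25,.28]);
R=tool(180,0);delta(R,[.52,-.25,.28]);
```

```text
[-0.7555  0.4405  0.888   1.5637 -0.3479  1.3079  2.0453] [ 0.4636 -3.1039  0.0014]
turn [-0.  -0.2 -0.2] shift [ 197.  -229.3 -106.5] norm 320.0 t 28.55 pos [0.6411 0.0267 0.1727] F [1.5 0.6 0.1] g 0.9984597860317668
turn [   0.3   -0.1 -163. ] shift [ 197.  -229.3 -106.5] norm 320.0 t 28.55 pos [0.6411 0.0267 0.1727] F [1.5 0.6 0.1] g 0.9984597860317668
```

Request:
step_arm --pt "0 0 0 0 0 -45 87" --pt "0 0 8 15 -15 -80 87" --pt "0 0 18 45 -45 -87 87" --pt "0 0 28 80 -80 -87 87" --pt "0 0 38 117 -117 -87 87" --pt "0 0 48 154 -154 -87 87" --pt "0 0 58 190 -190 -87 87" --pt "0 0 68 220 -222 -87 87"

```text
time: 29.55
position: [0.4954, -0.2523, 0.2613]
tool_rot: [1.362, 2.829, 0.001]
ft_force: [0.5, 0.2, -0.1]
grip_width: 0.998
```

Run:
```python
from h import *
from bench import ctrl
s=ctrl.get_state();print(s["joint_positions"],s["tool_rot"])
R=tool(191.5,0);delta(R,[.46,-.30,.25]);
```

```text
[-0.6347  0.1889  1.2041  1.6631 -0.1793  1.4111  1.2652] [1.3622 2.8291 0.001 ]
turn [  0.1  -0.  117.1] shift [-15.2 -57.4  11.2] norm 60.0 t 29.55 pos [ 0.4954 -0.2523  0.2613] F [ 0.5  0.2 -0.1] g 0.9979352548006871
```

Request:
step_arm --pt "0 0 10 -2 -8 2 87" --pt "0 0 20 -4 -16 4 87" --pt "0 0 30 -6 -24 6 87" --pt "0 0 40 -8 -32 8 87" --pt "0 0 50 -10 -40 10 87" --pt "0 0 60 -13 -48 11 87" --pt "0 0 70 -15 -57 11 87" --pt "0 0 80 -15 -57 11 87"

```text
time: 30.55
position: [0.461, -0.299, 0.2502]
tool_rot: [2.863, 1.291, 0.001]
ft_force: [-0.2, 0.3, -0.3]
grip_width: 0.997
```

Request:
step_arm --pt "0 0 10 0 0 0 87" --pt "0 0 20 0 0 0 87" --pt "0 0 30 0 0 0 87" --pt "0 0 37 0 0 0 87" --pt "0 0 37 0 0 0 87" --pt "0 0 37 0 0 0 87" --pt "0 0 37 0 0 0 87" --pt "0 0 37 0 0 0 87"

```text
time: 31.55
position: [0.4616, -0.2975, 0.2489]
tool_rot: [3.124, 0.329, -0.001]
ft_force: [-0.2, 0.1, 0.3]
grip_width: 1.002
```

Run:
```python
from h import *
from bench import ctrl,optics
import pickle
s=ctrl.get_state();print(s["joint_positions"],s["tool_rot"],s["position"])
c=cam("wrist");im=optics.get_image("wrist")[:,:,::-1];cv2.imwrite("pics/w10.png",im);pickle.dump(c,open("w10.pkl","wb"))
im=optics.get_image("scene")[:,:,::-1];cv2.imwrite("pics/sc10.png",im);crop(im,280,140,400,260,5,"pics/sc10c.png")
im=optics.get_image("side")[:,:,::-1];cv2.imwrite("pics/s10.png",im);crop(im,230,130,350,250,5,"pics/s10c.png")
```

```text
[-0.5648  0.1786  1.2255  1.6968 -0.1698  1.3864 -0.6739] [ 3.1236  0.3291 -0.0012] [ 0.4616 -0.2975  0.2489]
```

View pics/w10.png

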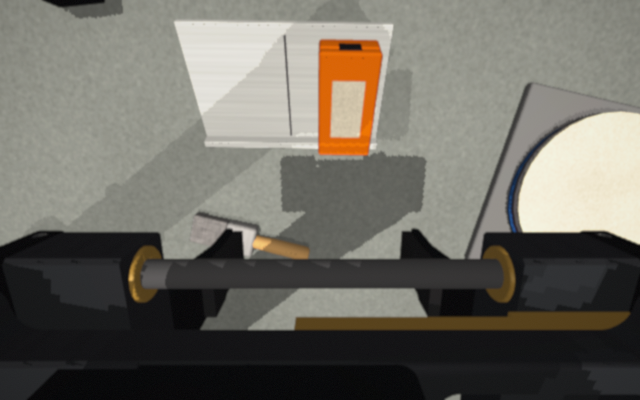

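View pics/sc10c.png

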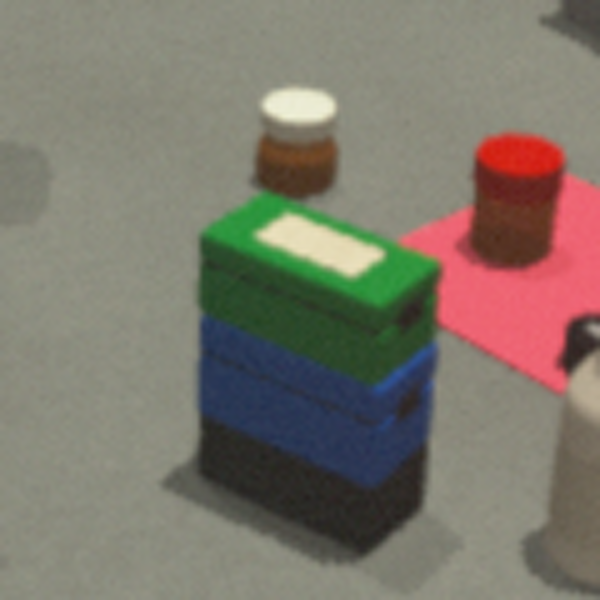

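View pics/s10c.png

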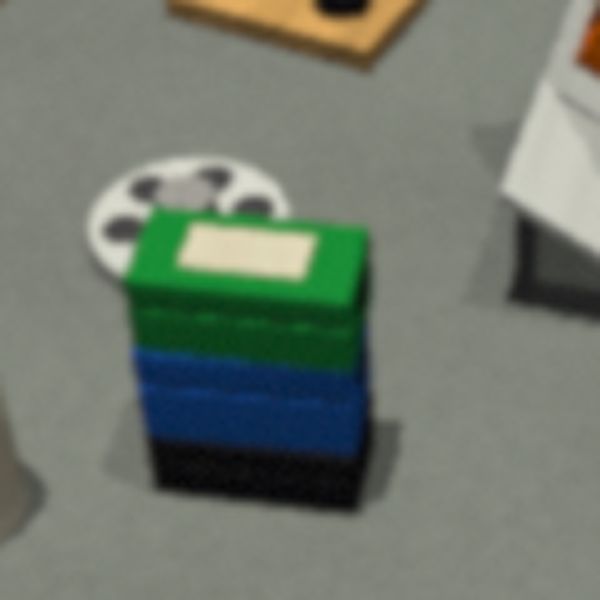

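Run:
```python
from h import *
crop(cv2.imread("pics/w10.png"),300,25,400,170,4,"pics/w10c.png")
```

```text
(no output)
```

View pics/w10c.png

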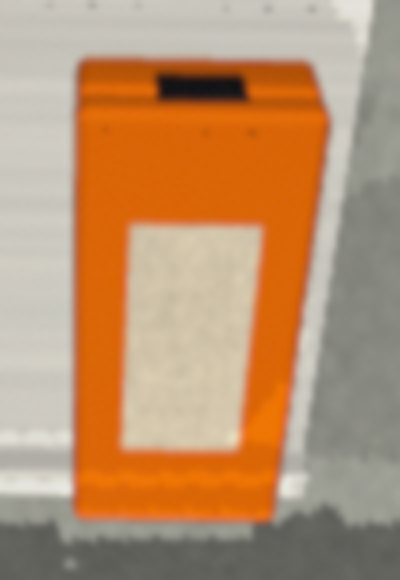

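Run:
```python
from h import *
import pickle
w=pickle.load(open("w10.pkl","rb"));w2=pickle.load(open("w2.pkl","rb"))
P=lambda u,v:(u/4+300,v/4+25)
Q=lambda u,v:(u/2.5+160,v/2.5+60)
o=[(w,P(76,116),(1,1,1)),(w,P(329,122),(1,-1,1)),(w,P(75,518),(-1,1,1)),(w,P(273,521),(-1,-1,1)),(w,P(80,58),(1,1,-1)),(w,P(317,61),(1,-1,-1))]
o2=[(w2,Q(137,71),(-1,-1,1)),(w2,Q(267,44),(-1,1,1)),(w2,Q(308,290),(1,1,1)),(w2,Q(167,316),(1,-1,1)),(w2,Q(195,335),(1,-1,-1)),(w2,Q(318,306),(1,1,-1))]
for ob in(o,o2,o+o2):
  x,r=fit(ob,.11,.056,.036,30,[.55,-.3,.07,.2]);print(x,np.degrees(x[3]),np.abs(r).mean())
c=x[:3];R=tool(180+11.3,-30);print(R)
delta(R,c+(.019-.006-.08)*R[:,2])
```

```text
[ 0.5472 -0.306   0.0656  0.1945] 11.145618919954257 0.2927142186441121
[ 0.5484 -0.3049  0.0671  0.1929] 11.04983889845696 1.128885108535653
[ 0.5478 -0.3058  0.0645  0.1944] 11.140344162008379 0.8311818360853046
[[ 0.8492  0.1959  0.4903]
 [ 0.1697 -0.9806  0.098 ]
 [ 0.5     0.     -0.866 ]]
turn [-0.1 30.   0.7] shift [ 49.1  25.6 126.3] norm 138.0 t 31.7 pos [ 0.4617 -0.2975  0.2488] F [ 0.3 -0.3  0.3] g 1.0007940719711974
```

Request:
step_arm --pt "0 4 0.3 10 6 10 87" --pt "0 9 0.7 20 12 30 87" --pt "0 14 0.7 30 18 50 87" --pt "0 19 0.7 38 23 70 87" --pt "0 24 0.7 45 26 90 87" --pt "0 29 0.7 49 26 108 87" --pt "0 30 0.7 49 26 120 87" --pt "0 30 0.7 49 26 120 87"

```text
time: 32.7
position: [0.5137, -0.3128, 0.1275]
tool_rot: [-2.97, -0.291, -0.79]
ft_force: [0.5, 0.4, 0.4]
grip_width: 1.0
```

Run:
```python
from h import *
from bench import ctrl,optics
s=ctrl.get_state();print(s["joint_positions"])
c=np.array([.548,-.3055,.070]);R=tool(180+11.2,-30)
cv2.imwrite("pics/w11.png",optics.get_image("wrist")[:,:,::-1])
cc=cam("wrist");f=boxpts([*c,.195],.11,.056,.036,30)
for s in [(1,1,1),(1,-1,1),(-1,1,1),(-1,-1,1),(1,1,-1),(1,-1,-1)]: print(s,proj(cc,f(s))[0])
delta(R,c+(.019-.006)*R[:,2])
```

```text
[-0.2892  0.1588  1.1248  2.0517 -0.785   0.8845 -0.0926]
(1, 1, 1) [277.177  137.1167]
(1, -1, 1) [362.0579 137.2096]
(-1, 1, 1) [282.4743 285.8465]
(-1, -1, 1) [356.9965 286.0489]
(1, 1, -1) [283.6881 133.6558]
(1, -1, -1) [356.4514 133.7328]
turn [-0.2  0.1  0. ] shift [ 0.5 -0.7 80.9] norm 81.0 t 32.75 pos [ 0.5146 -0.3131  0.1286] F [ 0.2 -0.5  0.1] g 1.000386259206823
```

View pics/w11.png

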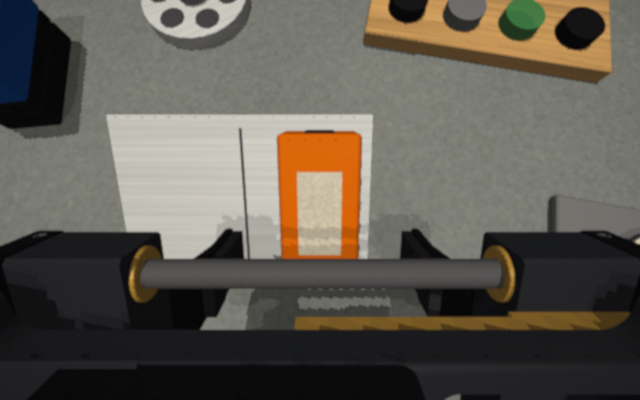

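Request:
step_arm --pt "0 0 0 0.5 -0.5 20 87" --pt "0 0 0 0.5 -0.5 45 87" --pt "0 0 0 0.5 -0.5 65 87" --pt "0 0 0 0.5 -0.5 75 87" --pt "0 0 0 0.5 -0.5 80 87" --pt "0 0 0 0.5 -0.5 80 87" --pt "0 0 0 0.5 -0.5 80 87" --pt "0 0 0 0.5 -0.5 80 87" --newtons 25

```text
time: 33.75
position: [0.5545, -0.3045, 0.0604]
tool_rot: [-2.97, -0.293, -0.796]
ft_force: [-0.4, 0.2, -0.1]
grip_width: 0.997
```

Run:
```python
from h import *
from bench import ctrl,optics
s=ctrl.get_state();print(s["joint_positions"])
c=np.array([.548,-.3055,.070]);R=tool(180+11.2,-30)
delta(R,c+(.019-.006)*R[:,2])
```

```text
[-0.1742  0.3627  0.985   2.0493 -1.0561  0.8482  0.0808]
turn [-0.2 -0.   0. ] shift [-0.8 -0.3  1.4] norm 2.0 t 33.75 pos [ 0.5545 -0.3045  0.0604] F [-0.4  0.2 -0.1] g 0.9972412931423502
```

Good. Close on it.

Request:
step_arm --pt "0 0 0 0 0 1 45" --pt "0 0 0 0 0 1 45" --pt "0 0 0 0 0 1 45" --pt "0 0 0 0 0 1 45" --pt "0 0 0 0 0 1 45" --pt "0 0 0 0 0 1 45" --pt "0 0 0 0 0 1 45" --pt "0 0 0 0 0 1 45"

```text
time: 34.75
position: [0.5548, -0.3039, 0.0588]
tool_rot: [-2.969, -0.294, -0.794]
ft_force: [-1.0, 1.7, 0.8]
grip_width: 0.64
```

Run:
```python
from h import *
R=tool(191.2,-30);from bench import ctrl
s=ctrl.get_state();delta(R,s["position"]);print(R.T@(s["position"]-np.array([.548,-.3055,.070])))
```

```text
turn [-0.2  0.   0. ] shift [0. 0. 0.] norm 0.0 t 34.75 pos [ 0.5548 -0.3039  0.0588] F [-1.   1.7  0.8] g 0.6397344556277883
[ 0.0005 -0.0002  0.0132]
```

Request:
step_arm --pt "0 0 0 5 0 -9 45" --pt "0 0 0 12 0 -21 45" --pt "0 0 0 25 0 -43 45" --pt "0 0 0 40 0 -69 45" --pt "0 -6 0 55 0 -95 45" --pt "0 -12 0 68 0 -117 45" --pt "0 -19 0 75 0 -130 45" --pt "0 -26 0 75 0 -130 45"

```text
time: 35.75
position: [0.556, -0.3054, 0.2119]
tool_rot: [-3.118, -0.308, -0.108]
ft_force: [0.5, 0.0, -1.2]
grip_width: 0.639
```

Run:
```python
from h import *
R=tool(197.2,0);delta(R,[.60,-.08,.21]);delta(R,[.6427,.0266,.21])
```

```text
turn [ 0.2 -4.  -5.9] shift [  86.9 -212.4    7.8] norm 230.0 t 35.75 pos [ 0.556  -0.3054  0.2119] F [ 0.5  0.  -1.2] g 0.6389804106549251
turn [ 0.2 -4.  -5.9] shift [ 149.5 -308.6   12. ] norm 343.0 t 35.75 pos [ 0.556  -0.3054  0.2119] F [ 0.5  0.  -1.2] g 0.6389804106549251
```

Request:
step_arm --pt "0 -1 -0.5 10 -20 0 45" --pt "0 -2 -1.5 30 -62 2 45" --pt "0 -3 -2.5 53 -110 4 45" --pt "0 -4 -3.5 76 -157 6 45" --pt "0 -4 -4.5 99 -205 8 45" --pt "0 -4 -5.5 121 -250 10 45" --pt "0 -4 -5.9 139 -288 11 45" --pt "0 -4 -5.9 148 -306 12 45"

```text
time: 36.75
position: [0.6411, 0.0281, 0.208]
tool_rot: [3.104, 0.476, 0.0]
ft_force: [-0.1, -0.6, -2.4]
grip_width: 0.637
```

Request:
step_arm --pt "0 0 0 1 -2 0 45" --pt "0 0 0 1 -2 5 45" --pt "0 0 0 1 -2 15 45" --pt "0 0 0 1 -2 25 45" --pt "0 0 0 1 -2 30 45" --pt "0 0 0 1 -2 30 45" --pt "0 0 0 1 -2 30 45" --pt "0 0 0 1 -2 30 45"

```text
time: 37.75
position: [0.6411, 0.0269, 0.1783]
tool_rot: [3.105, 0.47, 0.0]
ft_force: [-0.9, -1.0, -2.2]
grip_width: 0.638
```

Run:
```python
from h import *
from bench import optics
R=tool(197.2,0);delta(R,[.6425,.0267,.157])
im=optics.get_image("scene")[:,:,::-1];cv2.imwrite("pics/sc12.png",im);crop(im,280,110,410,240,5,"pics/sc12c.png")
im=optics.get_image("side")[:,:,::-1];cv2.imwrite("pics/s12.png",im);crop(im,230,90,360,220,5,"pics/s12c.png")
```

```text
turn [0.1 0.  0. ] shift [ 1.3  0.6 21.3] norm 21.0 t 37.75 pos [0.6411 0.0269 0.1783] F [-0.9 -1.  -2.2] g 0.6375329176099027
```

View pics/sc12c.png

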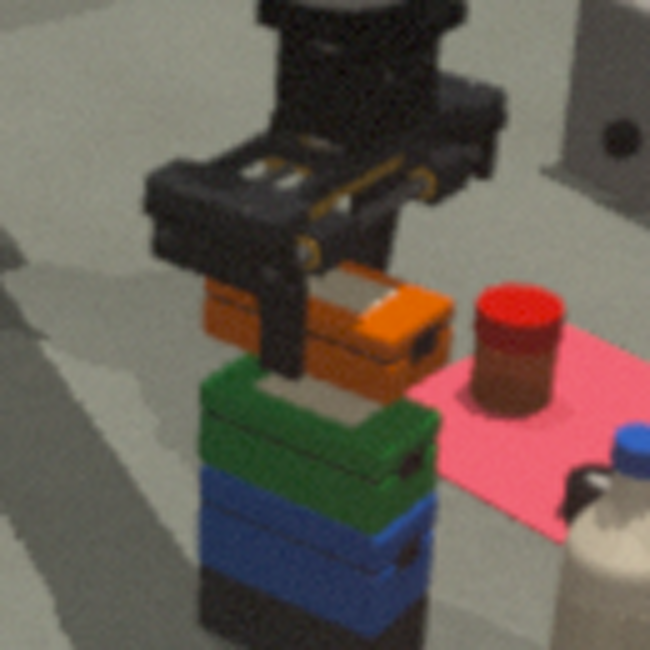

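View pics/s12c.png

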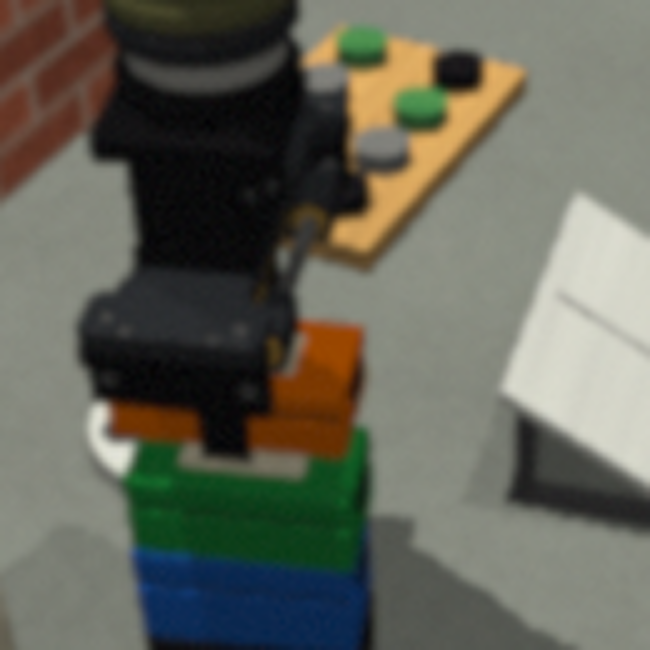

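Run:
```python
from h import *
sd=cam("side");sc=cam("scene")
S=lambda u,v:(u/5+230,v/5+90)
C=lambda u,v:(u/5+280,v/5+110)
o=[(sc,C(454,297),(1,1,1)),(sc,C(392,403),(1,-1,-1)),(sc,C(205,333),(-1,-1,-1)),(sd,S(108,436),(1,1,-1)),(sd,S(348,461),(-1,1,-1)),(sd,S(363,325),(-1,-1,1))]
x,r=fit(o,.11,.056,.036,0,[.64,.03,.19,.3]);print("or",x,np.degrees(x[3]),np.abs(r).mean())
S2=lambda u,v:(u/5+230,v/5+130)
C2=lambda u,v:(u/5+280,v/5+140)
g=[(sc,C2(440,267),(1,1,1)),(sc,C2(375,388),(1,-1,-1)),(sc,C2(200,313),(-1,-1,-1)),(sd,S2(133,347),(1,1,-1)),(sd,S2(360,370),(-1,1,-1)),(sd,S2(370,228),(-1,-1,1))]
x,r=fit(g,.11,.056,.048,0,[.64,.03,.13,.3]);print("gr",x,np.degrees(x[3]),np.abs(r).mean())
```

```text
or [0.6405 0.029  0.1943 0.3188] 18.26484789105864 0.6553831905454478
gr [0.6411 0.0252 0.1257 0.3125] 17.907059457944257 0.9124635466351924
```

Request:
step_arm --pt "0 0 0 0.5 0.5 4 45" --pt "0 0 0 1 1.2 9 45" --pt "0 0 0 1 1.2 13 45" --pt "0 0 0 1 1.2 16 45" --pt "0 0 0 1 1.2 18 45" --pt "0 0 0 1 1.2 18 45" --pt "0 0 0 1 1.2 18 45" --pt "0 0 0 1 1.2 18 45"

```text
time: 38.85
position: [0.6422, 0.026, 0.1601]
tool_rot: [3.105, 0.47, -0.0]
ft_force: [-0.4, 1.0, -1.7]
grip_width: 0.637
```

```bash
python3 f.py
python3 - <<'E'
from h import *
from bench import optics
im=optics.get_image("scene")[:,:,::-1];cv2.imwrite("pics/sc13.png",im);crop(im,280,110,410,240,5,"pics/sc13c.png")
im=optics.get_image("side")[:,:,::-1];cv2.imwrite("pics/s13.png",im);crop(im,230,90,360,220,5,"pics/s13c.png")
E
```

```text
[-0.5   0.56 -2.29] [0.6422 0.026  0.16  ] 0.6473869982158286 38.95
```

View pics/sc13c.png

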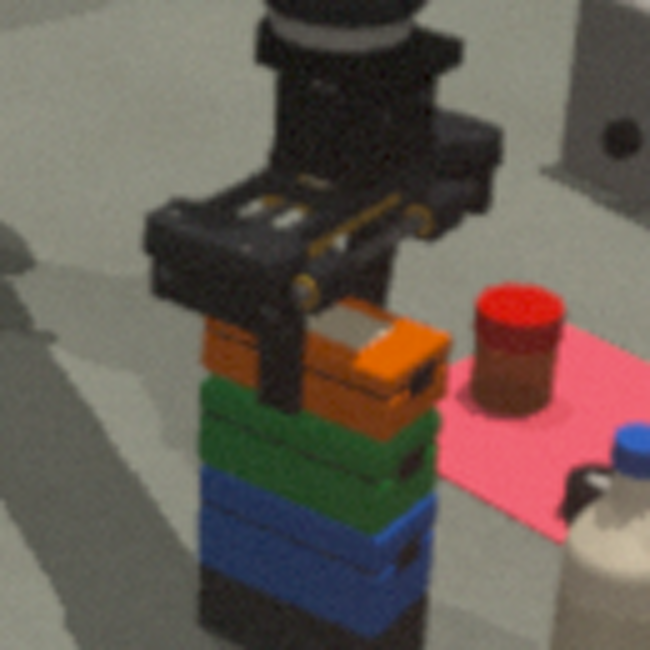

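View pics/s13c.png

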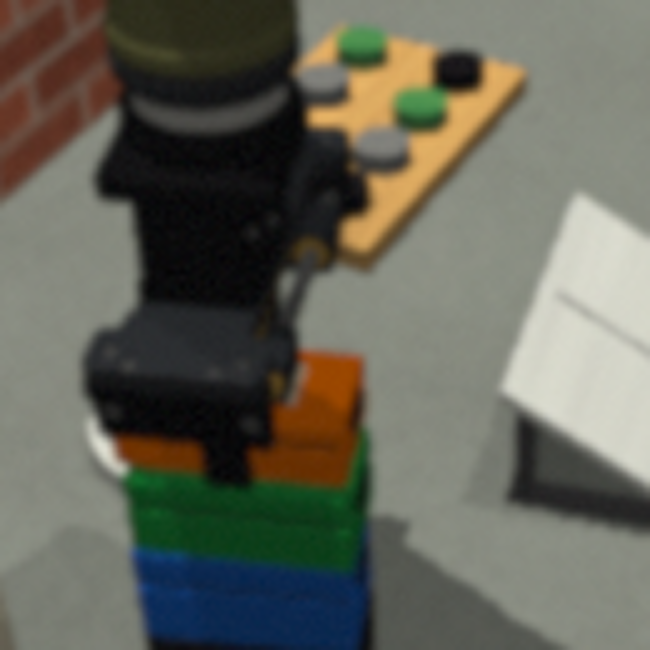

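Request:
step_arm --pt "0 0 0 -1 0 0.5 45" --pt "0 0 0 -2 0 1 45" --pt "0 0 0 -2 0 1.5 45" --pt "0 0 0 -2 0 2 45" --pt "0 0 0 -2 0 2.5 45" --pt "0 0 0 -2 0 3 45" --pt "0 0 0 -2 0 3 45" --pt "0 0 0 -2 0 3 45"

```text
time: 40.1
position: [0.6402, 0.0254, 0.1569]
tool_rot: [3.105, 0.47, -0.001]
ft_force: [-0.2, 1.2, -2.0]
grip_width: 0.644
```

```bash
python3 f.py
```

```text
[-0.18  0.08 -2.47] [0.6403 0.0254 0.157 ] 0.6437615735780591 40.2
```

Request:
step_arm --pt "0 0 0 0 0 0.3 45" --pt "0 0 0 0 0 0.6 45" --pt "0 0 0 0 0 0.9 45" --pt "0 0 0 0 0 1.2 45" --pt "0 0 0 0 0 1.5 45" --pt "0 0 0 0 0 1.5 45" --pt "0 0 0 0 0 1.5 45" --pt "0 0 0 0 0 1.5 45"

```text
time: 41.25
position: [0.6403, 0.0254, 0.1555]
tool_rot: [3.105, 0.47, -0.001]
ft_force: [0.9, -0.4, -2.1]
grip_width: 0.641
```

```bash
python3 f.py
```

```text
[ 0.24 -0.04 -2.21] [0.6402 0.0254 0.1555] 0.641380405773082 41.35
```

Request:
step_arm --pt "0 0 0 0 0 0.3 45" --pt "0 0 0 0 0 0.6 45" --pt "0 0 0 0 0 0.9 45" --pt "0 0 0 0 0 1.2 45" --pt "0 0 0 0 0 1.5 45" --pt "0 0 0 0 0 1.5 45" --pt "0 0 0 0 0 1.5 45" --pt "0 0 0 0 0 1.5 45"

```text
time: 42.4
position: [0.6403, 0.0254, 0.154]
tool_rot: [3.105, 0.47, -0.001]
ft_force: [0.5, 0.4, -1.5]
grip_width: 0.636
```

```bash
python3 f.py
python3 - <<'E'
from h import *
from bench import optics
im=optics.get_image("scene")[:,:,::-1];cv2.imwrite("pics/sc14.png",im);crop(im,280,110,410,240,5,"pics/sc14c.png")
im=optics.get_image("side")[:,:,::-1];cv2.imwrite("pics/s14.png",im);crop(im,230,90,360,220,5,"pics/s14c.png")
E
```

```text
[ 0.01  0.47 -1.46] [0.6402 0.0254 0.1539] 0.6420999983563768 42.5
```

View pics/sc14c.png

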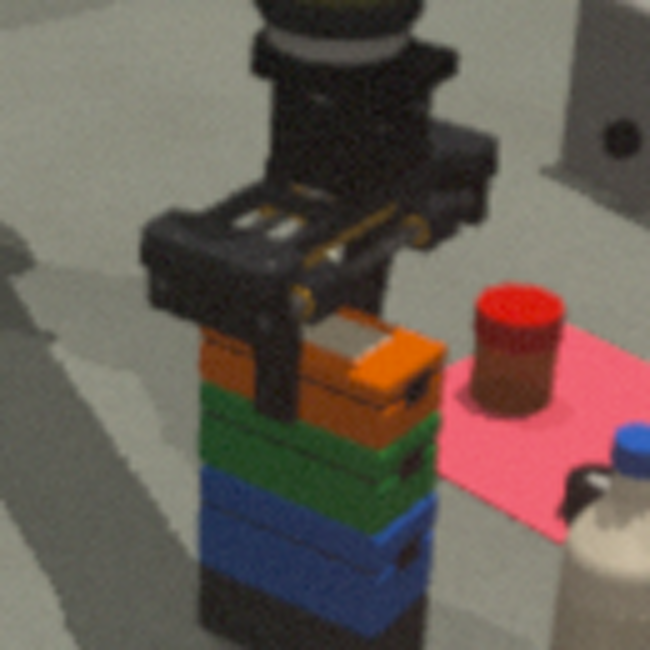

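View pics/s14c.png

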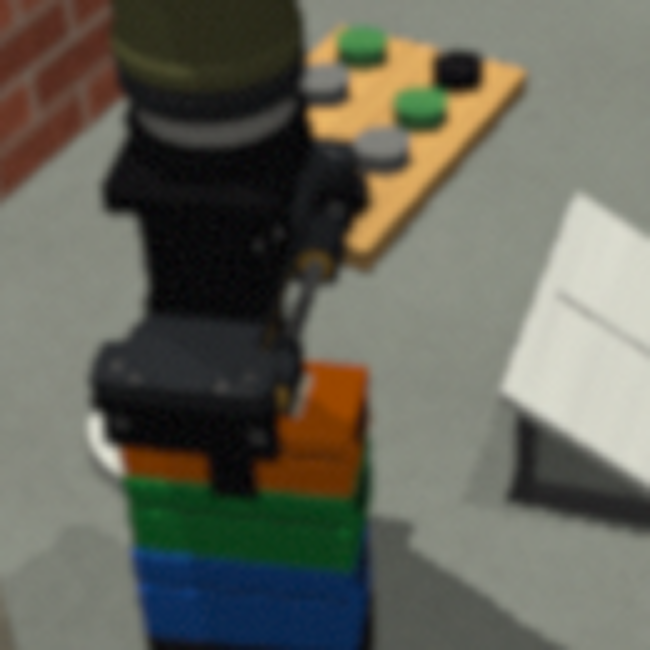

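Request:
step_arm --pt "0 0 0 0 0 0.2 45" --pt "0 0 0 0 0 0.4 45" --pt "0 0 0 0 0 0.6 45" --pt "0 0 0 0 0 0.8 45" --pt "0 0 0 0 0 0.8 45" --pt "0 0 0 0 0 0.8 45" --pt "0 0 0 0 0 0.8 45" --pt "0 0 0 0 0 0.8 45"

```text
time: 43.65
position: [0.6403, 0.0254, 0.1532]
tool_rot: [3.105, 0.47, -0.001]
ft_force: [1.3, 0.2, -2.7]
grip_width: 0.639
```

```bash
python3 f.py
```

```text
[ 0.41  0.42 -2.33] [0.6402 0.0254 0.1532] 0.6416260536492777 43.75
```

Request:
step_arm --pt "0 0 0 0 0 0.2 45" --pt "0 0 0 0 0 0.4 45" --pt "0 0 0 0 0 0.6 45" --pt "0 0 0 0 0 0.8 45" --pt "0 0 0 0 0 1 45" --pt "0 0 0 0 0 1 45" --pt "0 0 0 0 0 1 45" --pt "0 0 0 0 0 1 45"

```text
time: 44.8
position: [0.6403, 0.0254, 0.1531]
tool_rot: [3.106, 0.47, -0.0]
ft_force: [-2.5, 0.6, 5.2]
grip_width: 0.643
```

```bash
python3 f.py
```

```text
[-2.98  0.63  6.13] [0.6403 0.0254 0.153 ] 0.6397264728298024 44.9
```

Request:
step_arm --pt "0 0 0 0 0 -0.5 45" --pt "0 0 0 0 0 -0.5 87" --pt "0 0 0 0 0 -0.5 87" --pt "0 0 0 0 0 -0.5 87" --pt "0 0 0 0 0 -0.5 87" --pt "0 0 0 0 0 -0.5 87" --pt "0 0 0 0 0 -15 87" --pt "0 0 0 0 0 -50 87"

```text
time: 45.95
position: [0.6394, 0.0257, 0.2021]
tool_rot: [3.105, 0.47, -0.005]
ft_force: [0.9, 0.2, 0.6]
grip_width: 0.999
```

Request:
step_arm --pt "0 0 0 0 0 -40 87" --pt "0 0 0 -20 0 -70 87" --pt "0 0 0 -60 0 -90 87" --pt "0 0 0 -100 30 -90 87" --pt "0 0 0 -130 60 -90 87" --pt "0 0 0 -140 90 -90 87" --pt "0 0 0 -140 90 -90 87" --pt "0 0 0 -140 90 -90 87"

```text
time: 46.95
position: [0.5335, -0.1011, 0.2928]
tool_rot: [3.106, 0.471, 0.0]
ft_force: [-0.1, 0.4, 0.4]
grip_width: 1.001
```

```bash
python3 f.py
python3 - <<'E'
from h import *
from bench import optics
im=optics.get_image("scene")[:,:,::-1];cv2.imwrite("pics/sc15.png",im);crop(im,280,110,410,260,5,"pics/sc15c.png")
im=optics.get_image("side")[:,:,::-1];cv2.imwrite("pics/s15.png",im);crop(im,170,120,370,270,4,"pics/s15c.png")
cv2.imwrite("pics/w15.png",optics.get_image("wrist")[:,:,::-1])
E
```

```text
[0.27 0.07 0.43] [ 0.5336 -0.1003  0.2924] 0.997314886800473 47.05
```

View pics/sc15c.png

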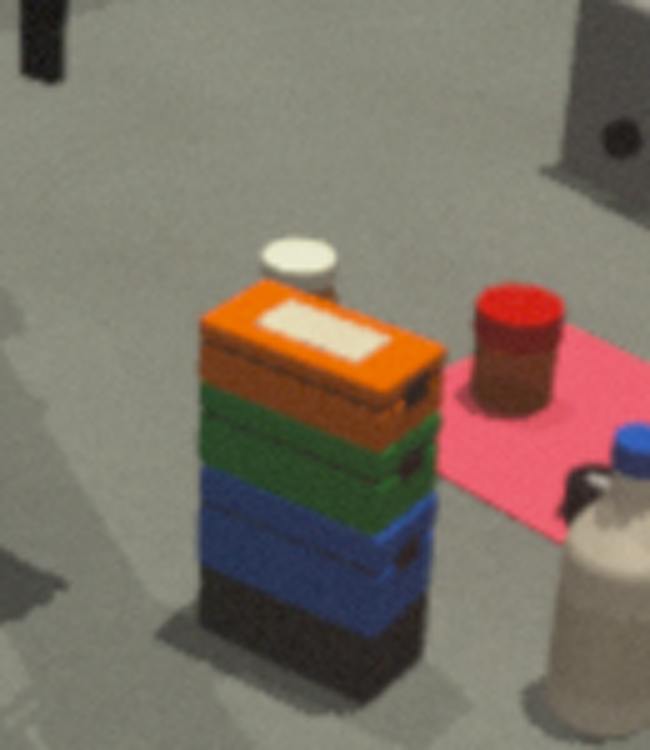

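View pics/s15c.png

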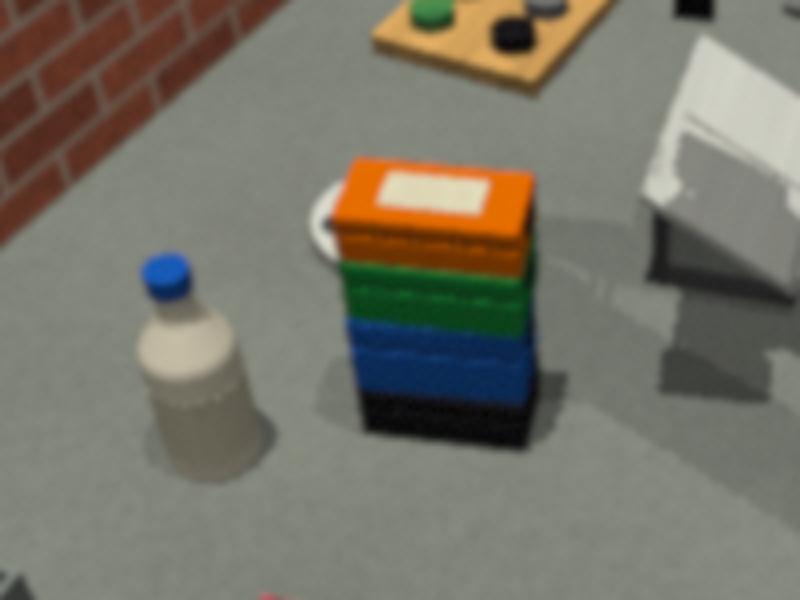

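View pics/w15.png

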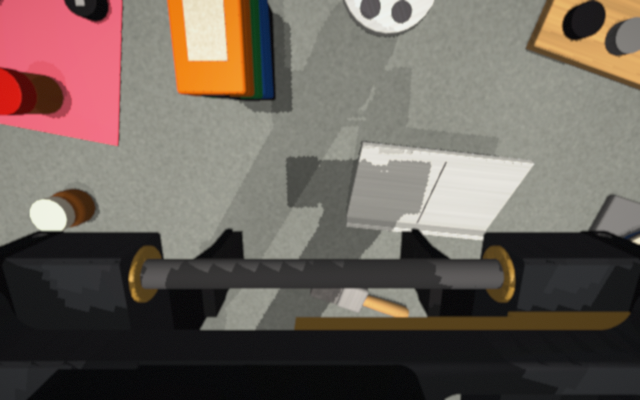

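Run:
```python
from bench import ctrl
ctrl.close_job()
```

```text
the job is handed in; nothing more can be done
```

The jar is on the pink mat and the column stands on the black case: blue, then green, then orange. I handed the job in at about 47 s of the 72 s; it reports no verdict.

**Jar:** it stands upright on the free half of the mat, about 50 mm to the robot side of the mat's centre.

**Column:** in the last three views all four cases look flush and parallel with lids up, to within a few mm by eye. I made no numeric fit after placing orange. Each case was lowered until the force reading showed contact, then let go.

**Other objects:** the bottle, pot, mounts, disc, brush and rack look unmoved. The gripper is clear, open, with no load on it.

**What disagreed:**
- **Blue grasp:** the arm stopped about 8 mm short there, near its joint limits, so it held blue above the middle. I turned the gripper round for orange to avoid this.
- **Orange height:** it touched down about 4 mm higher on the fingers than I had estimated.
- **Camera fits:** separate fits of the cases differed from each other by up to about 10 mm along x, 5 mm across and 5 degrees. Before the last descent the fit put orange 3.8 mm off green, while the arm's own position reading gave less. I corrected by a compromise and checked it by eye.

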